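# Change the larva dishes in the rearing box and cam-lock its cover

### The arm

A 7-joint arm with a two-finger parallel gripper is mounted at the origin on a cart in front of the work surface, level with it; the furniture and walls round the work are solid. World frame = base frame: x ahead of the robot, y to its left, z up, the work surface at z = 0. Lengths are in m, angles in rad, forces in N, time in s.
With the tool pointing down it reaches from about 0.4 to 0.75 m from the base axis. Payload 19.5 kg.
Tool frame: the origin (TCP) lies on the centre line of the jaws, within the pads' length; the fingertips stand 11 mm ahead of it and the grasp point (between the pads) lies 8 mm behind it (arm.nose_length is the distance from the TCP to the fingertips, in m); z points along the fingers, y is the direction in which the jaws open and shut (so a half turn about z gives the same grasp; the last joint's range is limited). The gripper opens to 85 mm and grips with 20 to 120 N. Pads are 22 mm wide; open, the fingers measure 114 mm over their backs; the gripper's body (76 mm by 85 mm) begins 54 mm behind the grasp point. The pads swing forward as they close: fully open they stand 13 mm farther back than shut.
Start: joints at [1.247, 0.707, -0.028, 1.485, 0.022, 0.951, -0.075], TCP at [0.16, -0.552, 0.242] pointing down, gripper open.
Joint ranges: [-2.71, 2.71], [-0.32, 2.16], [-1.57, 1.52], [0, 2.45], [-1.46, 4.6], [0, 2.02], [-2.83, 2.83]. Speed limits (rad/s): [1.89, 1.89, 2.57, 2.57, 3.01, 3.01, 3.01].

### API

Orientations are given as a rotation vector (axis times angle).
In Python, from rig import arm, snapshot, recognise, mark_of gives the robot as it stands.
- The arm moves only by the tool apply_moves, never from a script. Its argument "increments" is a list of rows, each a list of 6 numbers: the shift along the tool's x, y, z in cm, then the turn, a rotation vector about the tool's x, y, z in rad. In form: [[x, y, z, wx, wy, wz], ...]. A call has 1 to 5 rows; each row is the pose to reach, as a shift and turn from the pose measured when the call began, along the tool's axes at that moment; what a row does not reach only later rows make up. A row lasts 1/8 s, in which the tool goes at most 62.5 mm and 10.7 degrees, less where a joint would pass 70% of its speed; a pose out of reach is approached as far as the arm can. A call with a gripper value outside its range is refused whole. "gripper" is the closure in counts, from 0 (fully open) to 255 (shut), set as the call begins (left out, the last holds). The fingers move at their own pace and stop on an object; "newtons" is the grip in N (left out, the last holds). Time passes only in rows, so rows that repeat a pose let the fingers close. It gives the time, the measured TCP pose, the force and the opening at its end, in the units of the state.
- arm.state(): the state, without advancing time (a new reading comes with each control period).
- snapshot(name): name is "scene" or "side" or "wrist"; returns a dict with "pixels" (480x640x3 uint8, red, green, blue), "camera_matrix" (3x3 intrinsics, pixels), "view" (4x4, takes a point from world to camera coordinates). Camera axes: x right, y up, looking along -z (the intrinsics and any distortion apply to the point x, -y, -z); pixel columns grow to the right and rows downward; lengths in m; the calibration is good to about 2 mm. The wrist camera is an equidistant fisheye: a pixel r from the principal point sees the ray r / f radians off the axis. A picture is of the moment at which its call begins. There is no depth.
- arm.close_job(): hands the job in, once; it reports no verdict.
Trained networks look in the newest picture that a camera, given by its name, has taken for a name from the list of things; names that differ only in an ending like _2 or _b are one class to them, and where a whole thing is asked for, a point or a joint stands for the part that bears it (a point fixed in the world has none). Each returns a list of dicts, best first, with "score" (0 to 1); they miss things now and then, are a little off and sometimes report something else, mostly with a low value. They report only what shows in the picture. A call takes as long as a camera call. They do not tell look-alikes from the thing itself.
- recognise(camera, thing): "pixel" ([row, column] in pixels, amid what is visible of it).
- mark_of(camera, thing): "pixel" ([row, column] in pixels: a listed point, or the origin of a listed thing).
The state is a dict: "time": time; "joints": joint angles; "joint_vel": joint speeds; "joint_efforts": joint torques, N m; "tool_pos": TCP position; "tcp_rot": TCP orientation; "wrist_force": force on the tool from outside, world axes, zero at the start; "wrist_torque": the same for the moment, N m; "width": opening from 0.0 (shut) to 1.0 (fully open).
Only numpy, scipy, OpenCV 4.12 (cv2) and the standard library are available. Lean on these libraries where they do the work, as an engineer would, in place of code of your own. Each camera call takes 0.05 s, during which the arm holds its last target. There are 200 camera calls.

### The job

Change the larva dishes in the rearing box: swing the cam lever round until the sprung bolt lets go of the cover, slide the cover fully back, take out the old dish and stand it on the steel tin, and lay all the fresh small dishes flat in the chamber, side by side and right way up (leave the large 90 mm dish where it is). Then slide the cover fully shut and turn the cam until its high point bears squarely on the follower, so that the bolt is home in the cover's notch.

Things in the scene. Friction and masses are not known exactly. Their poses are not given: they have to be found in the camera images.
- rearing_box: White box, fixed, 234 mm wide, 37 high. Origin on the table under the chamber's middle; x away from the robot along the cover's travel, y left, z up. Chamber x -73 to 70, y -106 to 106 mm (open between the lips), floor at z 5 mm, cover underside at 26 mm: one layer of dishes. Four floor rings at x +-35, y +-50 mm leave finger room on each dish's y sides. Behind it, to x 228 mm, a closed deck 25 mm high
- cover (a joint): Travel of the aluminium sliding cover, m: 0 shut (against the front wall), 0.14 fully back over the deck, whole chamber open. Slides along the box's +x to open; about 1.5 N of friction; stays where left. Cannot slide while the bolt is in the notch in its right edge.
- cover_grip (a point): Middle of the black grip bar on the cover, 45 mm above the table. The bar is 12 mm thick along the box's x, 80 mm long along its y and stands from the cover's top (31 mm) up to 55 mm above the table. It rides with the cover; at box x = -35, y = 0 mm when shut.
- cam (a joint): Angle of the steel cam and its lever, rad, growing clockwise from above; the lobe points opposite to the lever. 1.5: high point square on the follower, lever straight out from the box's right side (box -y). 0: released, lever along box +x. Lobe clears the follower below 0.45. Stops at 0 and 1.9; past 1.5 the bolt comes back out again. Friction of 0.12 N m holds it where left.
- cam_knob (a point): Middle of the upright round black knob at the end of the cam's lever: 16 mm diameter, from 42 to 76 mm above the table (this point at 59.5 mm), 70 mm from the axle; it travels on a circle round cam_axle.
- cam_axle (a point): Point on the cam's vertical axle at the height of the knob's middle, 59.5 mm above the table; at box x 20, y -165 mm, right of the box. Fixed to the box. The lever points from here to cam_knob.
- bolt (a joint): Travel of the sprung locking bolt, m, along box +y towards the chamber. Its outer end is a flat plate, the follower, which the cam's lobe pushes. 0: sprung back, clear of the cover; 0.010: pushed home into the cover's notch by the high point. The spring pushes back with 3 N at 0 and 9 N at 0.010.
- old_dish_centre (a point): The old culture dish, same kind as the fresh small ones (60 mm across the lid, 56 mm at the rim, 13 mm high; point at its centre, 6 mm above its underside, z axis up). Starts inside the chamber, under the cover.
- tin_top_centre (a point): Centre of the flat top of the round steel tin, 114 mm across, 17 mm high, fixed to the table left of the box's deck. The point is on the top face, 17 mm above the table.
- dish_1_centre (a point): Fresh small culture dish, clear, round, 60 mm across the lid (56 mm where fingers meet the rim), 13 mm high, 30 g; point at its centre, 6 mm above its underside, z axis up. Starts flat on the table left of the box. Two to four are present; an absent one has no reading.
- dish_2_centre (a point): Fresh small culture dish, clear, round, 60 mm across the lid (56 mm where fingers meet the rim), 13 mm high, 30 g; point at its centre, 6 mm above its underside, z axis up. Starts flat on the table left of the box. Two to four are present; an absent one has no reading.
- dish_3_centre (a point): Fresh small culture dish, clear, round, 60 mm across the lid (56 mm where fingers meet the rim), 13 mm high, 30 g; point at its centre, 6 mm above its underside, z axis up. Starts flat on the table left of the box. Two to four are present; an absent one has no reading.
- dish_4_centre (a point): Fresh small culture dish, clear, round, 60 mm across the lid (56 mm where fingers meet the rim), 13 mm high, 30 g; point at its centre, 6 mm above its underside, z axis up. Starts flat on the table left of the box. Two to four are present; an absent one has no reading.
- big_dish_1: Large covered culture dish, 90 mm across and 15 mm high, loose on the table behind the fresh dishes on the left; not part of the job, to be left where it is. Origin: centre of its underside.
Mind the look-alikes: they are no part of the job. Leave any red look-alike of the part that bears dish_3_centre alone.

How it is judged:
On the way, in this order (a step that is already met when the one before it is completed fails the run):
1. the cam is turned back and the bolt has sprung clear of the cover (value of joint bolt below 0.002 m), for 0.2 s.
2. the cover is slid fully back (value of joint cover above 0.13 m), for 0.2 s.
3. the old dish stands on the tin and every fresh dish lies flat on the chamber floor (horizontal distance between old_dish_centre and tin_top_centre below 0.035 m and height (world z) of old_dish_centre between 0.018 and 0.028 m and angle between each of old_dish_centre, dish_1_centre, dish_2_centre, dish_3_centre, dish_4_centre's own z axis and vertical below 0.15 rad and x of dish_1_centre in the frame of rearing_box between -0.047 and 0.047 m and y of dish_1_centre in the frame of rearing_box between -0.085 and 0.085 m and z of each of dish_1_centre, dish_2_centre, dish_3_centre, dish_4_centre in the frame of rearing_box below 0.017 m and x of dish_2_centre in the frame of rearing_box between -0.047 and 0.047 m and y of dish_2_centre in the frame of rearing_box between -0.085 and 0.085 m and x of dish_3_centre in the frame of rearing_box between -0.047 and 0.047 m and y of dish_3_centre in the frame of rearing_box between -0.085 and 0.085 m and x of dish_4_centre in the frame of rearing_box between -0.047 and 0.047 m and y of dish_4_centre in the frame of rearing_box between -0.085 and 0.085 m), for 0.2 s.
4. the cover is shut over the dishes (value of joint cover below 0.004 m and x of dish_1_centre in the frame of rearing_box between -0.047 and 0.047 m and y of dish_1_centre in the frame of rearing_box between -0.085 and 0.085 m and z of each of dish_1_centre, dish_2_centre, dish_3_centre, dish_4_centre in the frame of rearing_box below 0.017 m and angle between each of dish_1_centre, dish_2_centre, dish_3_centre, dish_4_centre's own z axis and vertical below 0.15 rad and x of dish_2_centre in the frame of rearing_box between -0.047 and 0.047 m and y of dish_2_centre in the frame of rearing_box between -0.085 and 0.085 m and x of dish_3_centre in the frame of rearing_box between -0.047 and 0.047 m and y of dish_3_centre in the frame of rearing_box between -0.085 and 0.085 m and x of dish_4_centre in the frame of rearing_box between -0.047 and 0.047 m and y of dish_4_centre in the frame of rearing_box between -0.085 and 0.085 m), for 0.2 s.
5. the cam's high point holds the bolt home in the cover (value of joint cam between 1.3 and 1.7 rad and value of joint bolt above 0.0093 m and value of joint cover below 0.004 m), for 0.2 s.
At the end, for the whole second after the job is handed in: Each fresh dish lies flat and upright (0.15 rad) on the chamber floor; the old dish stands level on the tin, centre within 35 mm of its centre; the cover is within 4 mm of shut; the cam rests within 0.2 rad of its high point (1.3 to 1.7) and the bolt is at least 9.3 mm in (all of step 3 and all of step 5 and velocity of joint cam between -0.05 and 0.05 rad/s); the robot touches nothing.
It fails at once if the large dish is carried off or swept aside (distance of big_dish_1 from where it was at the start of the episode above 0.08 m).
Of dish_1, dish_2, dish_3, dish_4 only 2 to 4 are there at a start; the rules pass over those that are not, and their reading is None.
At some moment in a run one of dish_1, dish_2, dish_3, dish_4 may be knocked a few centimetres aside while the robot is not near it.
Once in a run the grip may slacken for a moment while it holds something.
It also fails if it takes over 210 s, if anything falls off the work surface, if the arm or the gripper's body presses on something with over 40 N, if the wrist force passes 120 N, or if a joint passes its speed limit or range.

## Working session

There is one attempt and no reset: what is moved stays moved. The work goes in short steps, Python scripts to look and compute and a tool call to move; the robot and the scene stay as the last step left them, time stands still between calls to the robot, and variables do not carry over. Pictures are saved under pics/ and viewed, about 12 in all and at most 16, crops included, and the job is handed in when it is done.

Besides the shell and the picture viewer there is one more tool, called after "Emit:" in YAML: its name, and indented under it one key for each argument. apply_moves: Moves the arm, as the interface text tells. Its arguments: {"type":"object","properties":{"increments":{"type":"array"},"gripper":{"type":"number"},"newtons":{"type":"number"}},"required":["increments"]}

```bash
ls; mkdir -p pics; cat > h.py <<'E'
import numpy as np, cv2
from rig import arm, snapshot, recognise, mark_of
from scipy.spatial.transform import Rotation as R
def snap(n,name=None):
    s=snapshot(n)
    if name: cv2.imwrite(f'pics/{name}.png',s['pixels'][:,:,::-1])
    return s
def ray(s,px,fish=False):
    K=np.array(s['camera_matrix']);V=np.array(s['view'])
    u=(px[1]-K[0,2])/K[0,0];v=(px[0]-K[1,2])/K[1,1]
    if fish:
        r=np.hypot(u,v); k=np.sin(r)/r if r>1e-9 else 1
        d=np.array([u*k,-v*k,-np.cos(r)])
    else: d=np.array([u,-v,-1.])
    return -V[:3,:3].T@V[:3,3], V[:3,:3].T@d
def at_z(s,px,z,fish=False):
    o,d=ray(s,px,fish); return o+d*(z-o[2])/d[2]
def proj(s,p,fish=False):
    K=np.array(s['camera_matrix']);V=np.array(s['view']);c=V[:3,:3]@np.array(p)+V[:3,3]
    c=np.array([c[0],-c[1],-c[2]])
    if fish:
        rr=np.hypot(c[0],c[1]);t=np.arctan2(rr,c[2]);x,y=c[0]/rr*t,c[1]/rr*t
    else: x,y=c[0]/c[2],c[1]/c[2]
    return np.array([K[1,1]*y+K[1,2],K[0,0]*x+K[0,2]])
E
python3 - <<'E'
from h import *
np.set_printoptions(precision=3,suppress=True)
st=arm.state();print(st['time'],st['tool_pos'],st['tcp_rot'],arm.nose_length)
Z=dict(rearing_box=0,cover_grip=.045,cam_knob=.0595,cam_axle=.0595,old_dish_centre=.011,tin_top_centre=.017,dish_1_centre=.006,big_dish_1=0)
for c in('scene','side'):
    s=snap(c,c+'0');print(c,np.linalg.inv(s['view'])[:3,3])
    for t,z in Z.items():
        for d in mark_of(c,t): print(t,np.array(d['pixel']),round(d['score'],2),at_z(s,d['pixel'],z))
E
```

```text
pics
0.0 [ 0.16  -0.552  0.242] [-3.109 -0.441  0.   ] 0.011
scene [0.025 0.855 0.531]
rearing_box [253.9 366.4] 0.76 [ 0.466 -0.021  0.   ]
cover_grip [240.1 376.4] 0.96 [ 0.44  -0.016  0.045]
cam_knob [201.6 423.8] 0.66 [ 0.42  -0.25   0.059]
cam_axle [208.6 408.2] 0.94 [ 0.436 -0.187  0.059]
old_dish_centre [337.6 182.5] 0.47 [0.592 0.428 0.011]
tin_top_centre [277.4 234.4] 0.98 [0.642 0.236 0.017]
tin_top_centre [349.  298.7] 0.35 [0.397 0.356 0.017]
dish_1_centre [333.9 228.1] 0.83 [0.536 0.375 0.006]
big_dish_1 [338.  182.3] 0.87 [0.604 0.42  0.   ]
side [ 0.515 -0.878  0.655]
rearing_box [279.5 294.7] 0.95 [ 0.468 -0.024  0.   ]
rearing_box [261.4 280.7] 0.73 [0.432 0.044 0.   ]
cover_grip [260.9 280.6] 0.55 [ 0.437 -0.017  0.045]
cam_knob [326.  257.2] 0.8 [ 0.413 -0.24   0.059]
cam_axle [301.8 272.6] 0.73 [ 0.434 -0.173  0.059]
tin_top_centre [215.2 366.2] 0.7 [0.647 0.245 0.017]
dish_1_centre [198.1 323.4] 0.79 [0.532 0.359 0.006]
big_dish_1 [189.1 348.4] 0.85 [0.608 0.433 0.   ]
```

View pics/scene0.png

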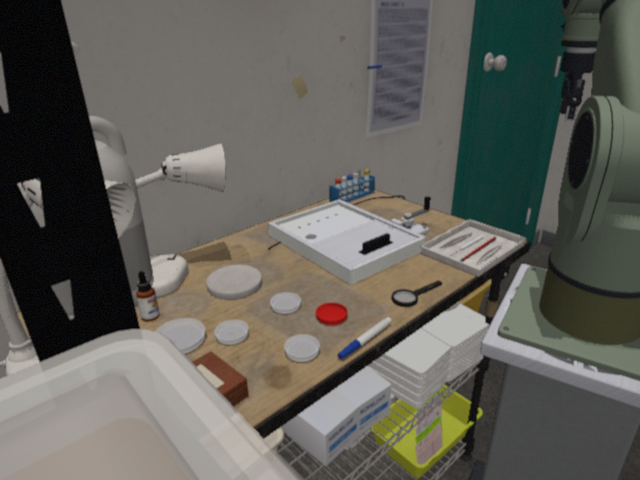

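View pics/side0.png

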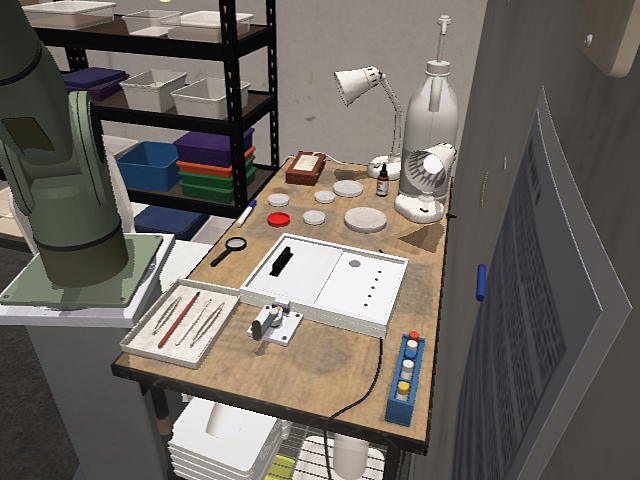

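Scene image: tin at (col 234,row 281). Fresh small dish candidates are at (285,302), (231,332) and (302,348). The red look-alike is at (331,313) and gets left alone; the big dish is at (180,336). Lever knob is at (427,203) and the grip bar at (376,243). The side view agrees: dishes at (314,217), (325,197), (278,200), red at (278,219). So there are three fresh dishes.

```bash
cat >> h.py <<'E'
np.set_printoptions(precision=4,suppress=True)
def Rt(): return R.from_rotvec(arm.state()['tcp_rot'])
def yaw():
    m=Rt().as_matrix(); return np.arctan2(m[1,0],m[0,0])
def go(x,y,z,yw,start=None):
    """increment (cm, rad) from the current pose (or start=(pos,yaw)) to the target, tool down"""
    s=arm.state(); m=Rt()
    p=np.array(s['tool_pos'])
    if start is not None: p=np.array(start[:3]); m=R.from_rotvec([np.pi,0,0]) if 0 else R.from_euler('z',start[3])*R.from_euler('x',np.pi)
    T=R.from_euler('z',yw)*R.from_euler('x',np.pi)
    return np.r_[m.inv().apply(np.array([x,y,z])-p)*100,(m.inv()*T).as_rotvec()].round(2).tolist()
E
python3 - <<'E'
from h import *
for c,l in(('scene',[(302,285),(332,231),(348,302),(313,331)]),('side',[(217,314),(197,325),(200,278),(219,278)])):
    s=snap(c); print([at_z(s,p,.010)[:2] for p in l])
    C=[(277,348),(248,425),(231,268),(203,337)] if c=='scene' else [(294,240),(234,283),(260,408),(328,382)]
    print([at_z(s,p,.0 if c=='scene' and i==0 else .037)[:2] for i,p in enumerate(C)])
print(yaw(),go(.42,-.16,.25,-.22))
E
```

```text
[array([0.504 , 0.2477]), array([0.531 , 0.3722]), array([0.3985, 0.3439]), array([0.4085, 0.2335])]
[array([0.4525, 0.0907]), array([ 0.3365, -0.0494]), array([0.6927, 0.0558]), array([ 0.6382, -0.1775])]
[array([0.5066, 0.2404]), array([0.5365, 0.3583]), array([0.4019, 0.3324]), array([0.4108, 0.2249])]
[array([ 0.3634, -0.1244]), array([0.4332, 0.1072]), array([0.7227, 0.0099]), array([ 0.6409, -0.2133])]
0.2817251752101946 [35.89, -30.45, -0.77, -0.0, 0.0, 0.5]
```

Emit:
apply_moves:
  increments:
    - [7,-6,0,0,0,0.12]
    - [14,-12,0,0,0,0.24]
    - [21,-18,0,0,0,0.36]
    - [28,-24,0,0,0,0.48]
    - [36,-30.4,0,0,0,0.59]

```text
time: 1.62
tool_pos: [0.3323, -0.2909, 0.2425]
tcp_rot: [3.104, -0.485, 0.001]
wrist_force: [1.3, -1.1, -0.1]
width: 1.002
```

```bash
python3 - <<'E'
from h import *
st=arm.state();print(st['time'],st['tool_pos'],yaw(),st['width'])
s=snap('wrist','w1');print(s['camera_matrix'],np.linalg.inv(s['view'])[:3,3])
for t,z in dict(rearing_box=0,cover_grip=.045,cam_knob=.0595,cam_axle=.0595).items():
    for d in mark_of('wrist',t)[:2]: print(t,np.array(d['pixel']),round(d['score'],2),at_z(s,d['pixel'],z,True))
E
```

```text
1.625 [ 0.3323 -0.2909  0.2425] -0.30971604818867626 1.002162188094397
[[371.6483   0.     326.6297]
 [  0.     371.6483 241.0132]
 [  0.       0.       1.    ]] [ 0.4008 -0.3121  0.3734]
rearing_box [171.6  72.6] 0.83 [ 0.4704 -0.0183  0.    ]
cover_grip [209.   51.8] 0.83 [ 0.4368 -0.0055  0.045 ]
cam_knob [148.5 250.6] 0.57 [ 0.4109 -0.248   0.0595]
cam_axle [146.6 175.3] 0.79 [ 0.4368 -0.1837  0.0595]
```

View pics/w1.png

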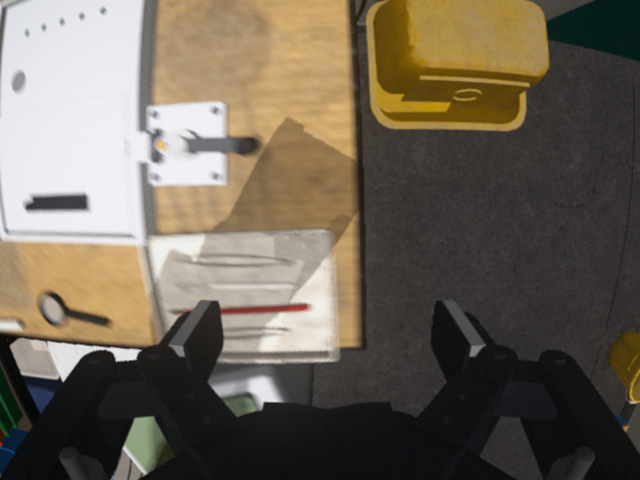

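Wrist view: knob at (248,146), axle cap at (173,146), lever straight out along box -y, grip bar at (57,202). This agrees with box yaw ≈ -0.31 and origin (0.467,-0.022).

```bash
python3 - <<'E'
from h import *
print(go(.4145,-.2495,.13,-.31),go(.4145,-.2495,.058,-.31))
E
```

```text
[6.63, -6.66, 11.24, 0.0, -0.0, 0.01] [6.63, -6.66, 18.44, 0.0, -0.0, 0.01]
```

Emit:
apply_moves:
  increments:
    - [3,-3,5,0,0,0]
    - [6.6,-6.7,10,0,0,0]
    - [6.6,-6.7,12,0,0,0]
    - [6.6,-6.7,12,0,0,0]
  gripper: 120
  newtons: 60

```text
time: 2.38
tool_pos: [0.4132, -0.2498, 0.1211]
tcp_rot: [-3.104, 0.479, 0.004]
wrist_force: [-0.5, -0.1, 0.7]
width: 0.529
```

```bash
python3 - <<'E'
from h import *
st=arm.state();print(st['time'],st['tool_pos'],yaw(),st['width'])
s=snap('wrist','w2')
p=[.4147,-.2506,.076];print(proj(s,p,True))
for t,z in dict(cam_knob=.0595,cam_axle=.0595,cover_grip=.045).items():
    for d in mark_of('wrist',t)[:2]: print(t,np.array(d['pixel']),round(d['score'],2),at_z(s,d['pixel'],z,True))
print(go(.4145,-.2495,.058,-.31))
E
```

```text
2.375 [ 0.4132 -0.2498  0.1211] -0.3060818497673446 0.5293920547316737
[275.9065 328.2559]
cam_knob [272.8 324.7] 0.93 [ 0.4107 -0.2474  0.0595]
cam_axle [259.3 204.8] 0.64 [ 0.4385 -0.1846  0.0595]
cover_grip [311.   33.9] 0.79 [ 0.4389 -0.0087  0.045 ]
[0.02, -0.09, 6.57, 0.0, -0.0, 0.0]
```

View pics/w2.png

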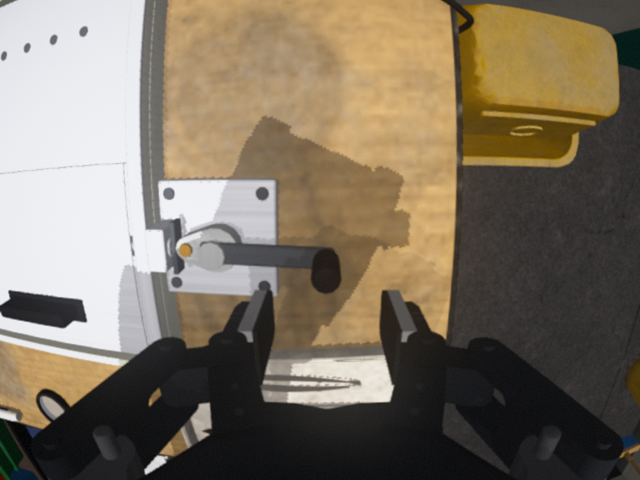

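Jaws are centred over the knob (326,270). Descend and grip.

Emit:
apply_moves:
  increments:
    - [0,0,3,0,0,0]
    - [0,0,6.3,0,0,0]
    - [0,0,6.3,0,0,0]

```text
time: 2.95
tool_pos: [0.4133, -0.2506, 0.0604]
tcp_rot: [3.104, -0.481, 0.0]
wrist_force: [-0.9, 0.1, 0.7]
width: 0.531
```

Emit:
apply_moves:
  increments:
    - [0,0,0,0,0,0]
    - [0,0,0,0,0,0]
    - [0,0,0,0,0,0]
    - [0,0,0,0,0,0]
  gripper: 255

```text
time: 3.45
tool_pos: [0.4141, -0.2498, 0.0619]
tcp_rot: [-3.104, 0.479, -0.003]
wrist_force: [1.6, 8.9, 8.4]
width: 0.163
```

Emit:
apply_moves:
  increments:
    - [1.0,-0.15,0,0,0,0]
    - [2.0,-0.45,0,0,0,0]
    - [3.0,-0.95,0,0,0,0]
    - [3.9,-1.5,0,0,0,0]
    - [4.6,-2.2,0,0,0,0]

```text
time: 4.08
tool_pos: [0.4667, -0.25, 0.0639]
tcp_rot: [3.093, -0.484, 0.017]
wrist_force: [14.9, -51.4, -14.4]
width: 0.161
```

```bash
python3 - <<'E'
from h import *
st=arm.state();print(st['tool_pos'],st['wrist_force'],st['width'])
A=np.array([.4365,-.184]);d=np.array(st['tool_pos'][:2])-A;print(np.hypot(*d),-.31-np.arctan2(d[1],d[0]))
for th in(.6,.4,.2,.05):
    q=A+.07*np.array([np.cos(-.31-th),np.sin(-.31-th)]);print(go(*q,st['tool_pos'][2],-.31))
E
```

```text
[ 0.4667 -0.25    0.0639] [ 14.8923 -51.3519 -14.4067] 0.16125474638193005
0.07262203902182324 0.8319310407249612
[0.89, -1.42, -0.0, 0.01, -0.01, -0.0]
[1.56, -2.64, -0.0, 0.01, -0.01, -0.0]
[1.97, -3.98, -0.01, 0.01, -0.01, -0.0]
[2.1, -5.02, -0.02, 0.01, -0.01, -0.0]
```

Emit:
apply_moves:
  increments:
    - [0,0,0,0,0,0]
    - [0,0,0,0,0,0]
  gripper: 185

```text
time: 4.32
tool_pos: [0.4668, -0.2502, 0.0649]
tcp_rot: [3.092, -0.484, 0.019]
wrist_force: [-0.0, -0.2, -0.8]
width: 0.275
```

Emit:
apply_moves:
  increments:
    - [0.9,-1.4,0,0,0,0]
    - [1.5,-2.6,0,0,0,0]
    - [1.9,-4.0,0,0,0,0]
    - [1.9,-5.0,0,0,0,0]
    - [1.9,-5.3,0,0,0,0]

```text
time: 4.95
tool_pos: [0.5013, -0.2058, 0.0649]
tcp_rot: [3.091, -0.484, 0.02]
wrist_force: [-1.2, -14.4, 0.1]
width: 0.275
```

```bash
python3 - <<'E'
from h import *
st=arm.state();print(st['tool_pos'],st['wrist_force'],st['width'])
s=snap('wrist','w3')
for t,z in dict(cam_knob=.0595,cam_axle=.0595,cover_grip=.045,rearing_box=0).items():
    for d in mark_of('wrist',t)[:2]: print(t,np.array(d['pixel']),round(d['score'],2),at_z(s,d['pixel'],z,True))
E
```

```text
[ 0.5013 -0.2058  0.0649] [ -1.2132 -14.4404   0.1375] 0.2749092962200389
cam_knob [314.7 334.9] 0.97 [ 0.5007 -0.2087  0.0595]
rearing_box [370.3  99.1] 0.76 [ 0.473  -0.0196  0.    ]
```

View pics/w3.png

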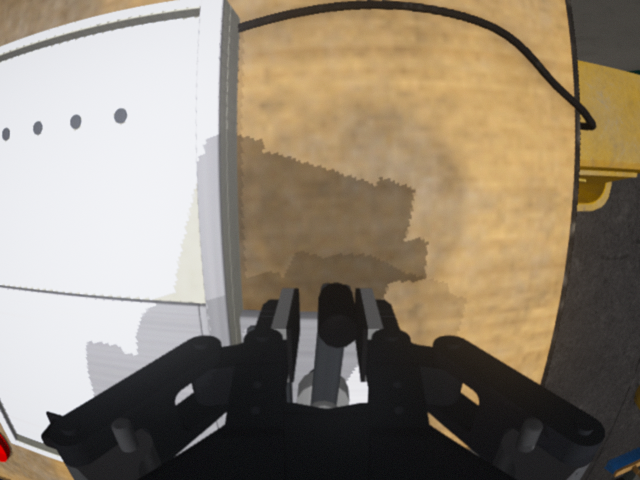

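Knob is in the jaws at (335,315) with the lever along box +x and the force rising: it is on the stop at 0, which gives axle ≈ (0.4345,-0.187). Next is the cover: push the bar from its front side.

```bash
cat >> h.py <<'E'
PSI=-.31; O=np.array([.4658,-.0238])
def bx(x,y): # box mm -> world
    c,s=np.cos(PSI),np.sin(PSI); return O+np.array([c*x-s*y,s*x+c*y])/1000
def tobox(p):
    c,s=np.cos(PSI),np.sin(PSI); d=np.array(p[:2])-O; return np.array([c*d[0]+s*d[1],-s*d[0]+c*d[1]])*1000
E
python3 - <<'E'
from h import *
p=arm.state()['tool_pos'];print(go(p[0],p[1],.125,PSI),go(*bx(-68,0),.125,PSI),go(*bx(-68,0),.053,PSI))
E
```

```text
[0.09, 0.06, -6.01, 0.01, -0.01, -0.0] [-15.66, -16.21, -6.41, 0.01, -0.01, -0.0] [-15.76, -16.28, 0.79, 0.01, -0.01, -0.0]
```

Emit:
apply_moves:
  increments:
    - [0,0,-3,0,0,0]
    - [0,0,-6,0.01,-0.01,0]
    - [-4,-4,-6.1,0.01,-0.01,0]
    - [-8,-8,-6.2,0.01,-0.01,0]
    - [-12,-12,-6.3,0.01,-0.01,0]

```text
time: 5.82
tool_pos: [0.4216, -0.0524, 0.1251]
tcp_rot: [3.103, -0.486, 0.006]
wrist_force: [2.3, 0.7, 1.2]
width: 0.27
```

Emit:
apply_moves:
  increments:
    - [-3.5,-4,0,0,0,0]
    - [-4,-4.5,0,0,0,0]
    - [-4,-4.5,0,0,0,0]

```text
time: 6.2
tool_pos: [0.3972, 0.0028, 0.125]
tcp_rot: [3.103, -0.485, 0.006]
wrist_force: [1.4, -0.0, -0.1]
width: 0.275
```

```bash
python3 - <<'E'
from h import *
st=arm.state();print(st['time'],st['tool_pos'],tobox(st['tool_pos']),yaw(),st['wrist_force'])
print(go(*bx(-68,0),.053,PSI))
s=snap('wrist','w4')
for t,z in dict(cover_grip=.045,rearing_box=0).items():
    for d in mark_of('wrist',t)[:2]: print(t,np.array(d['pixel']),round(d['score'],2),at_z(s,d['pixel'],z,True), tobox(at_z(s,d['pixel'],z,True)))
E
```

```text
6.2 [0.3972 0.0028 0.125 ] [-73.4263   4.4113] -0.31017336489770564 [ 1.4014 -0.0467 -0.0603]
[0.52, 0.44, 7.21, -0.0, -0.0, -0.0]
cover_grip [184.1 323. ] 0.57 [ 0.44   -0.0083  0.045 ] [-29.2904   6.9211]
cover_grip [ 19.8 591.9] 0.53 [ 0.5018 -0.2207  0.045 ] [  94.3825 -176.4928]
rearing_box [126.3 325.1] 0.9 [ 0.4723 -0.0197  0.    ] [4.9495 5.8551]
```

View pics/w4.png

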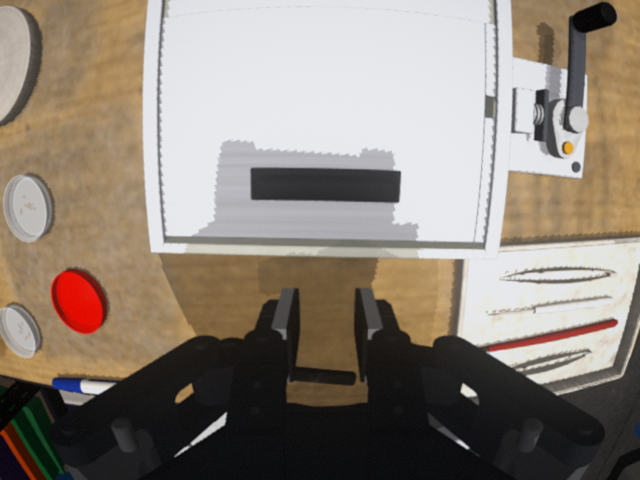

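The bar is at (325,185), the released lever points along +x, and the bolt looks retracted. Descend in front of the bar and push.

Emit:
apply_moves:
  increments:
    - [0.5,0.2,4,0,0,0]
    - [0.5,0.2,7.2,0,0,0]
    - [0.5,0.2,7.2,0,0,0]

```text
time: 6.72
tool_pos: [0.4038, -0.0027, 0.0538]
tcp_rot: [3.101, -0.491, -0.004]
wrist_force: [-0.4, 0.1, 0.2]
width: 0.275
```

Emit:
apply_moves:
  increments:
    - [2.5,0,0,0,0,0]
    - [5,0,0,0,0,0]
    - [7.5,0,0,0,0,0]
    - [10,0,0,0,0,0]
    - [12,0,0,0,0,0]

```text
time: 7.35
tool_pos: [0.5192, -0.041, 0.0551]
tcp_rot: [3.1, -0.492, 0.0]
wrist_force: [-3.3, -0.8, -0.5]
width: 0.274
```

Emit:
apply_moves:
  increments:
    - [1.5,0,0,0,0,0]
    - [2.5,0,0,0,0,0]
    - [3.5,0,0,0,0,0]
    - [4,0,0,0,0,0]

```text
time: 7.85
tool_pos: [0.5533, -0.0523, 0.055]
tcp_rot: [3.101, -0.493, -0.016]
wrist_force: [-44.2, 12.2, 32.9]
width: 0.278
```

```bash
sed -i 's/^PSI=.*/PSI=-.31; O=np.array([.4695,-.021])/' h.py; python3 - <<'E'
from h import *
st=arm.state();print(st['time'],st['tool_pos'],tobox(st['tool_pos']),yaw(),st['wrist_force'])
E
```

```text
7.85 [ 0.5533 -0.0523  0.055 ] [89.3655 -4.29  ] -0.31526895441254904 [-44.1884  12.1621  32.921 ]
```

Cover is at its stop (force rose at box x 89, as predicted). Retreat and look into the chamber.

Emit:
apply_moves:
  increments:
    - [-0.5,0,0,0,0,0]
    - [-0.5,0,-4,0,0,0]
    - [-3,0,-8,0,0,0]
    - [-8,0,-12,0,0,0]
    - [-13,0,-14,0,0,0]
  gripper: 0

```text
time: 8.48
tool_pos: [0.4304, -0.0119, 0.1979]
tcp_rot: [3.102, -0.493, -0.011]
wrist_force: [0.9, 0.2, 1.2]
width: 1.001
```

```bash
python3 - <<'E'
from h import *
st=arm.state();print(st['time'],st['tool_pos'],tobox(st['tool_pos']),yaw(),st['wrist_force'])
s=snap('wrist','w5')
for t,z in dict(cover_grip=.045,rearing_box=0,old_dish_centre=.011).items():
    for d in mark_of('wrist',t)[:4]: q=at_z(s,d['pixel'],z,True);print(t,np.array(d['pixel']),round(d['score'],2),q, tobox(q))
s=snap('scene')
for d in mark_of('scene','dish_1_centre'): print(np.array(d['pixel']),d['score'],at_z(s,d['pixel'],.006))
s=snap('side')
for d in mark_of('side','dish_1_centre'): print(np.array(d['pixel']),d['score'],at_z(s,d['pixel'],.006))
E
```

```text
8.475 [ 0.4304 -0.0119  0.1979] [-40.0361  -3.272 ] -0.31555952199719195 [0.9073 0.2157 1.2138]
cover_grip [ 38.2 321.4] 0.92 [ 0.5707 -0.0534  0.045 ] [106.2819  -0.0171]
cover_grip [326.1  60.1] 0.74 [0.4168 0.2953 0.045 ] [-146.6309  285.1349]
old_dish_centre [235.5   6.5] 0.71 [0.5342 0.3563 0.011 ] [-53.4821 379.0296]
old_dish_centre [181.4 288.9] 0.63 [0.4699 0.0093 0.011 ] [-8.8519 28.984 ]
[334.  229.9] 0.87 [0.5327 0.3738 0.006 ]
[349.1 300.7] 0.34 [0.4016 0.3435 0.006 ]
[197.3 321.1] 0.68 [0.5252 0.3634 0.006 ]
```

View pics/w5.png

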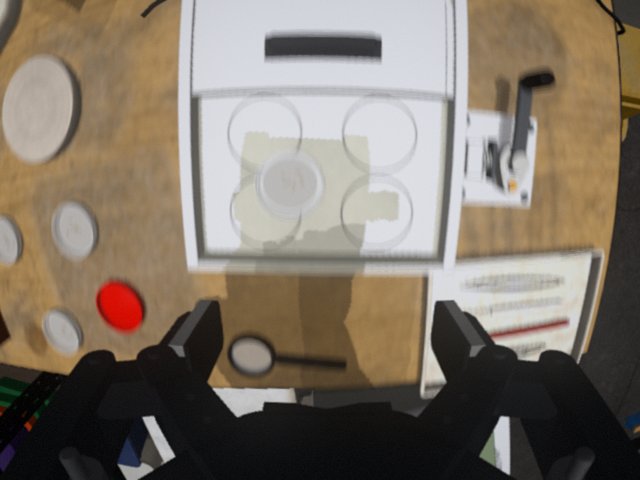

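Old dish at (col 290,row 185). Floor rings at (265,131), (380,131), (266,211), (377,211). Tin at (40,108); fresh dishes at (75,230), (62,332), (8,240); red look-alike at (120,306).

```bash
python3 - <<'E'
from h import *
s=snap('wrist')
for n,p,z in (('r35,50',(131,265),.005),('r35,-50',(131,380),.005),('r-35,50',(211,266),.005),('r-35,-50',(211,377),.005),('old',(184,290),.017),('tin',(108,40),.017),('d1',(230,75),.012),('d2',(332,62),.012),('d3',(240,8),.012),('red',(306,120),.01)):
    q=at_z(s,p,z,True);print(n,q,tobox(q))
E
```

```text
r35,50 [0.5188 0.0144 0.005 ] [36.124  48.7881]
r35,-50 [ 0.488  -0.0793  0.005 ] [ 35.407  -49.8564]
r-35,50 [0.4519 0.0374 0.005 ] [-34.6035  50.2207]
r-35,-50 [ 0.4211 -0.0564  0.005 ] [-35.2749 -48.5062]
old [0.4691 0.0074 0.017 ] [-9.0566 26.9082]
tin [0.636  0.2257 0.017 ] [ 83.2848 285.7748]
d1 [0.5028 0.2376 0.012 ] [-47.1743 256.4759]
d2 [0.4009 0.3327 0.012 ] [-173.2797  315.9474]
d3 [0.529  0.3517 0.012 ] [-57.0708 373.087 ]
red [0.4097 0.226  0.01  ] [-132.3051  217.0062]
```

```bash
python3 - <<'E'
from h import *
print(go(.4695,.008,.06,PSI),go(.4695,.008,.021,PSI))
E
```

```text
[3.1, -3.17, 13.54, 0.0, 0.01, -0.01] [3.14, -3.18, 17.44, 0.0, 0.01, -0.01]
```

Emit:
apply_moves:
  increments:
    - [1.5,-1.5,5,0,0,0]
    - [3.1,-3.1,10,0,0.01,0]
    - [3.1,-3.2,13.5,0,0.01,-0.01]
    - [3.1,-3.2,16,0,0.01,-0.01]
    - [3.1,-3.2,17.4,0,0.01,-0.01]

```text
time: 9.55
tool_pos: [0.4689, 0.008, 0.0199]
tcp_rot: [3.101, -0.479, -0.003]
wrist_force: [0.8, 0.7, 0.1]
width: 0.995
```

Emit:
apply_moves:
  increments:
    - [0,0,0.1,0,0,0]
    - [0,0,0.1,0,0,0]
    - [0,0,0.1,0,0,0]
    - [0,0,0.1,0,0,0]
  gripper: 255
  newtons: 40

```text
time: 10.05
tool_pos: [0.4692, 0.0079, 0.0199]
tcp_rot: [3.101, -0.479, -0.001]
wrist_force: [-1.9, -1.4, 8.6]
width: 0.622
```

```bash
python3 - <<'E'
from h import *
st=arm.state();print(st['time'],st['tool_pos'],tobox(st['tool_pos']),yaw(),st['wrist_force'],st['width'])
s=snap('wrist','w6')
p=.642,.237
print(go(*st['tool_pos'][:2],.13,PSI),go(*p,.13,PSI),go(*p,.06,PSI))
E
```

```text
10.05 [0.4692 0.0079 0.0199] [-9.1457 27.4615] -0.3063352661755577 [-1.9352 -1.3729  8.5903] 0.621870910782686
[0.0, 0.04, -11.01, 0.0, 0.0, 0.0] [9.57, -27.01, -11.11, 0.0, 0.0, 0.0] [9.57, -27.04, -4.11, 0.0, 0.0, 0.0]
```

View pics/w6.png

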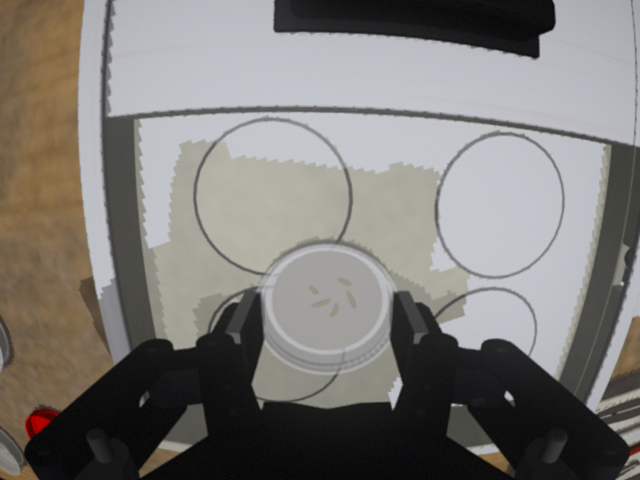

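Dish is gripped (width .622 ≈ 56 mm). Carry it to the tin.

Emit:
apply_moves:
  increments:
    - [0,0,-5,0,0,0]
    - [0,0,-10,0,0,0]
    - [2,-5,-11,0,0,0]
    - [4,-10,-11,0,0,0]
    - [5.7,-15,-11,0,0,0]

```text
time: 10.72
tool_pos: [0.57, 0.1359, 0.1306]
tcp_rot: [3.102, -0.478, 0.001]
wrist_force: [0.6, -0.7, -0.0]
width: 0.619
```

Emit:
apply_moves:
  increments:
    - [2,-6,0,0,0,0]
    - [4,-11,0,0,0,0]
    - [4,-12,0,0,0,0]

```text
time: 11.1
tool_pos: [0.6449, 0.2415, 0.1303]
tcp_rot: [3.104, -0.473, 0.003]
wrist_force: [-1.0, -1.9, -0.3]
width: 0.616
```

```bash
python3 - <<'E'
from h import *
st=arm.state();print(st['time'],st['tool_pos'],yaw(),st['wrist_force'],st['width'])
s=snap('wrist','w7')
for c in('wrist','scene'):
  if c=='scene': s=snap(c)
  for t,z in dict(tin_top_centre=.017,dish_1_centre=.006).items():
    for d in mark_of(c,t)[:4]: q=at_z(s,d['pixel'],z,c=='wrist');print(c,t,np.array(d['pixel']),round(d['score'],2),q)
p=.642,.237
print(go(*p,.06,PSI),go(*p,.0335,PSI))
E
```

```text
11.1 [0.6449 0.2415 0.1303] -0.30220923161531626 [-1.0294 -1.922  -0.35  ] 0.6155197004912849
wrist tin_top_centre [239.8 333.2] 0.73 [0.645  0.2369 0.017 ]
scene tin_top_centre [275.5 230.9] 0.81 [0.654  0.2339 0.017 ]
scene dish_1_centre [331.9 233. ] 0.84 [0.532  0.3664 0.006 ]
[-0.2, 0.05, 7.09, 0.0, -0.0, 0.0] [-0.21, 0.05, 9.74, 0.0, -0.0, 0.0]
```

View pics/w7.png

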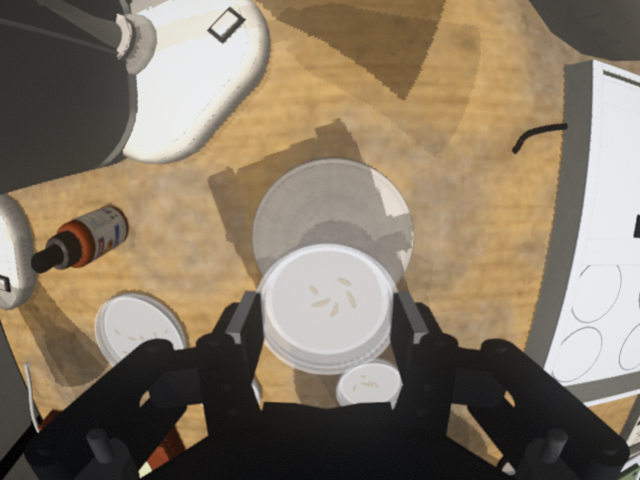

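Emit:
apply_moves:
  increments:
    - [0,0.3,5,0,0,0]
    - [0,0.4,8.5,0,0,0]
    - [0,0.4,9.7,0,0,0]
    - [0,0.4,9.8,0,0,0]

```text
time: 11.9
tool_pos: [0.6432, 0.2327, 0.0336]
tcp_rot: [3.101, -0.481, 0.002]
wrist_force: [0.1, -0.2, 0.1]
width: 0.619
```

Emit:
apply_moves:
  increments:
    - [0,0,0,0,0,0]
    - [0,0,0,0,0,0]
    - [0,0,0,0,0,0]
  gripper: 0

```text
time: 12.28
tool_pos: [0.6434, 0.2328, 0.0341]
tcp_rot: [3.102, -0.481, 0.003]
wrist_force: [0.3, 0.6, -0.5]
width: 1.0
```

Emit:
apply_moves:
  increments:
    - [0,0,-5,0,0,0]
    - [0,0,-10,0,0,0]
    - [-5,0,-13,0,0,0]
    - [-10,0,-16,0,0,0]

```text
time: 12.78
tool_pos: [0.5465, 0.2638, 0.1951]
tcp_rot: [3.102, -0.481, 0.003]
wrist_force: [1.2, 1.9, -0.2]
width: 0.999
```

```bash
python3 - <<'E'
from h import *
st=arm.state();print(st['time'],st['tool_pos'],yaw(),st['wrist_force'],st['width'])
s=snap('wrist','w8')
for t,z in dict(tin_top_centre=.017,dish_1_centre=.006,big_dish_1=.0).items():
    for d in mark_of('wrist',t)[:5]: q=at_z(s,d['pixel'],z,True);print(t,np.array(d['pixel']),round(d['score'],2),q)
E
```

```text
12.775 [0.5465 0.2638 0.1951] -0.3078874753495305 [ 1.1732  1.944  -0.1869] 0.9985501062460209
dish_1_centre [259.5 227.5] 0.77 [0.537  0.3637 0.006 ]
big_dish_1 [211.3 146.7] 0.81 [0.6059 0.4278 0.    ]
```

View pics/w8.png

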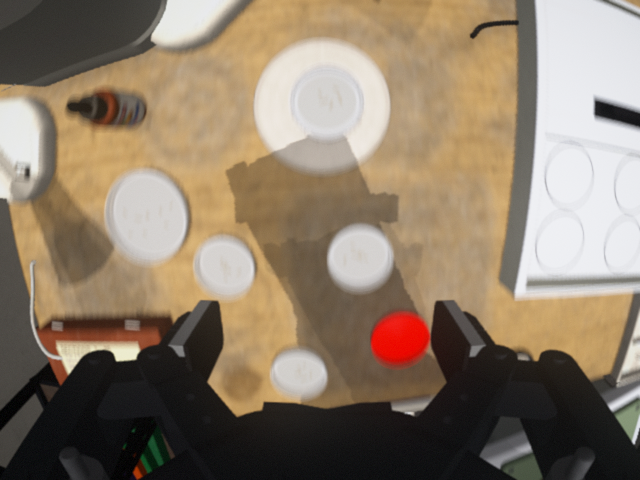

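Old dish sits on the tin at (327,100), tin centre (322,105). Fresh dishes: A (361,258), B (225,266), C (299,373). Red is at (401,339) and the big dish at (147,217).

```bash
cat >> h.py <<'E'
def dishes(cam='wrist'):
    s=snap(cam); out=[]
    for f in(recognise,mark_of):
        for d in f(cam,'dish_1_centre')+f(cam,'old_dish_centre'):
            q=at_z(s,d['pixel'],.01,cam=='wrist');p=np.round(d['pixel']).astype(int)
            print(cam,f.__name__[:4],p,round(d['score'],2),q[:2],'box',tobox(q).round(0),s['pixels'][min(p[0],479),min(p[1],639)])
    return s
E
python3 - <<'E'
from h import *
s=dishes()
for p in[(258,361),(266,225),(373,299),(339,401),(217,147)]: print(at_z(s,p,.01,True))
A=at_z(s,(258,361),.01,True)[:2]
print(go(*A,.06,PSI),go(*A,.016,PSI))
E
```

```text
wrist call [263 225] 0.85 [0.5366 0.3665] box [-54. 389.] [205 193 175]
wrist call [253 358] 0.49 [0.5093 0.2465] box [-44. 267.] [201 191 178]
wrist call [ 98 330] 0.82 [0.6461 0.2305] box [ 91. 293.] [213 211 209]
wrist call [264 223] 0.84 [0.5368 0.3683] box [-55. 391.] [211 205 197]
wrist call [104 330] 0.84 [0.6414 0.2313] box [ 87. 293.] [208 199 190]
[0.5042 0.2455 0.01  ]
[0.5341 0.3673 0.01  ]
[0.4015 0.3405 0.01  ]
[0.4092 0.2301 0.01  ]
[0.6022 0.4244 0.01  ]
[-3.7, 2.95, 13.32, 0.0, -0.0, 0.0] [-3.71, 2.93, 17.72, 0.0, -0.0, 0.0]
```

Emit:
apply_moves:
  increments:
    - [-1.8,1.4,5,0,0,0]
    - [-3.6,2.9,10,0,0,0]
    - [-3.6,2.9,13.5,0,0,0]
    - [-3.6,2.9,16.5,0,0,0]
    - [-3.6,2.9,17.7,0,0,0]

```text
time: 13.85
tool_pos: [0.5051, 0.2448, 0.0146]
tcp_rot: [3.099, -0.483, -0.0]
wrist_force: [0.1, 0.6, 0.3]
width: 0.998
```

Emit:
apply_moves:
  increments:
    - [0,0,0.1,0,0,0]
    - [0,0,0.1,0,0,0]
    - [0,0,0.1,0,0,0]
    - [0,0,0.1,0,0,0]
  gripper: 255

```text
time: 14.35
tool_pos: [0.5055, 0.2447, 0.0147]
tcp_rot: [3.1, -0.483, 0.002]
wrist_force: [-1.3, -3.7, 8.0]
width: 0.616
```

```bash
python3 - <<'E'
from h import *
st=arm.state();print(st['time'],st['tool_pos'],yaw(),st['wrist_force'],st['width'])
s=dishes()
q=bx(35,48);print(q,go(*q,.09,PSI),go(*q,.022,PSI))
E
```

```text
14.35 [0.5055 0.2447 0.0147] -0.30935268844513913 [-1.3224 -3.6828  7.9686] 0.6162339144528112
wrist call [313  80] 0.84 [0.5381 0.3608] box [-51. 385.] [208 197 179]
wrist call [ 16 230] 0.68 [0.6295 0.2431] box [ 72. 300.] [219 217 215]
wrist call [315  78] 0.68 [0.5375 0.3629] box [-52. 386.] [213 202 183]
[0.5175 0.014 ] [8.17, 21.64, -7.42, 0.0, -0.0, 0.0] [8.16, 21.62, -0.62, 0.0, -0.0, 0.0]
```

Emit:
apply_moves:
  increments:
    - [0,0,-4,0,0,0]
    - [1.5,4,-7.4,0,0,0]
    - [4,10,-7.4,0,0,0]
    - [6,15.5,-7.4,0,0,0]
    - [8.2,21,-7.4,0,0,0]

```text
time: 15.22
tool_pos: [0.52, 0.0182, 0.0907]
tcp_rot: [3.1, -0.483, 0.004]
wrist_force: [0.4, -0.9, -0.9]
width: 0.616
```

```bash
python3 - <<'E'
from h import *
st=arm.state();print(st['time'],st['tool_pos'],yaw(),st['wrist_force'],st['width'])
q=bx(35,48);print(q,go(*q,.09,PSI),go(*q,.021,PSI))
E
```

```text
15.225 [0.52   0.0182 0.0907] -0.30917016623223204 [ 0.3715 -0.9388 -0.858 ] 0.6158655452922842
[0.5175 0.014 ] [-0.11, 0.48, 0.07, 0.0, -0.0, 0.0] [-0.13, 0.45, 6.97, 0.0, -0.0, 0.0]
```

Emit:
apply_moves:
  increments:
    - [-0.1,0.45,3,0,0,0]
    - [-0.1,0.45,5.8,0,0,0]
    - [-0.1,0.45,6.9,0,0,0]
    - [-0.1,0.45,7,0,0,0]

```text
time: 15.72
tool_pos: [0.5179, 0.014, 0.021]
tcp_rot: [3.1, -0.483, 0.004]
wrist_force: [-0.8, 0.9, -0.3]
width: 0.617
```

Emit:
apply_moves:
  increments:
    - [0,0,0,0,0,0]
    - [0,0,0,0,0,0]
    - [0,0,0,0,0,0]
  gripper: 60

```text
time: 16.1
tool_pos: [0.5181, 0.0141, 0.0214]
tcp_rot: [3.1, -0.483, 0.005]
wrist_force: [1.2, 0.1, -0.3]
width: 0.766
```

Emit:
apply_moves:
  increments:
    - [0,0,-3,0,0,0]
    - [0,0,-8,0,0,0]
    - [-4,-4,-11,0,0,0]
    - [-8,-8,-14,0,0,0]
    - [-12,-12,-16,0,0,0]

```text
time: 16.73
tool_pos: [0.4393, 0.1666, 0.1817]
tcp_rot: [3.101, -0.484, 0.007]
wrist_force: [0.8, 1.3, -0.7]
width: 0.766
```

```bash
python3 - <<'E'
from h import *
st=arm.state();print(st['time'],st['tool_pos'],yaw(),st['wrist_force'],st['width'])
s=dishes()
cv2.imwrite('pics/w9.png',s['pixels'][:,:,::-1])
q=.401,.338;print(go(*q,.06,PSI),go(*q,.016,PSI))
E
```

```text
16.725 [0.4393 0.1666 0.1817] -0.30937428563068403 [ 0.8116  1.2768 -0.7245] 0.7663308466166954
wrist call [194  93] 0.57 [0.5356 0.367 ] box [-55. 390.] [209 204 198]
wrist call [ 26 172] 0.9 [0.6469 0.2388] box [ 90. 302.] [204 201 198]
wrist call [192  97] 0.56 [0.5349 0.362 ] box [-55. 385.] [207 203 197]
wrist call [ 24 175] 0.86 [0.6474 0.2362] box [ 91. 299.] [201 198 195]
[-9.05, -15.34, 11.96, 0.0, -0.0, 0.0] [-9.07, -15.36, 16.36, 0.0, -0.0, 0.0]
```

View pics/w9.png

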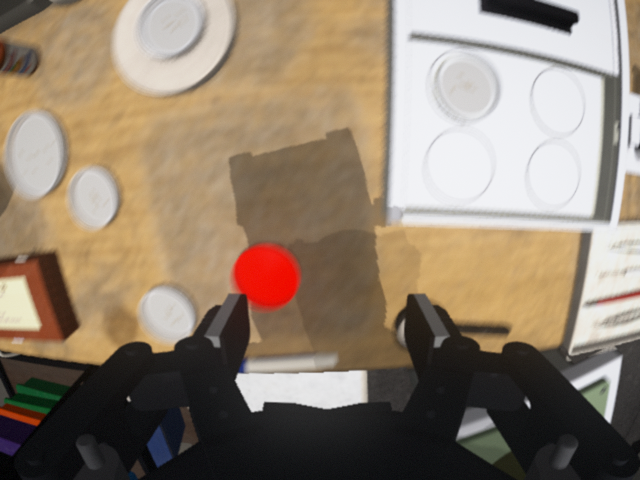

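A is in its ring at (465,87). C at (168,311), B at (94,196); nothing has been knocked.

Emit:
apply_moves:
  increments:
    - [-3,-5,3,0,0,0]
    - [-6,-10,6,0,0,0]
    - [-9,-15.3,8,0,0,0]
    - [-9,-15.3,8,0,0,0]
  gripper: 0

```text
time: 17.48
tool_pos: [0.4001, 0.3395, 0.0975]
tcp_rot: [3.1, -0.478, 0.003]
wrist_force: [1.1, -0.9, 0.6]
width: 0.998
```

```bash
python3 - <<'E'
from h import *
st=arm.state();print(st['time'],st['tool_pos'],yaw(),st['width'])
s=dishes()
cv2.imwrite('pics/w10.png',s['pixels'][:,:,::-1])
print(proj(s,[.401,.338,.01],True))
g=cv2.cvtColor(s['pixels'],cv2.COLOR_RGB2GRAY)
c=cv2.HoughCircles(cv2.medianBlur(g,5),cv2.HOUGH_GRADIENT,1,40,param1=80,param2=35,minRadius=35,maxRadius=110)
for u,v,r in (c[0] if c is not None else []): print(u,v,r,at_z(s,(v,u),.01,True))
q=.401,.338;print(go(*q,.06,PSI),go(*q,.016,PSI))
E
```

```text
17.475 [0.4001 0.3395 0.0975] -0.3059647966237739 0.9977614356884875
wrist call [ 60 214] 0.74 [0.5347 0.3671] box [-56. 389.] [217 212 205]
wrist call [ 59 216] 0.73 [0.5349 0.366 ] box [-56. 388.] [211 201 183]
wrist call [252 323] 0.45 [0.4015 0.3415] box [-175.  324.] [219 214 205]
[251.5904 328.497 ]
321.5 250.5 46.6 [0.403  0.3419 0.01  ]
218.5 58.5 46.3 [0.5346 0.3643 0.01  ]
481.5 185.5 45.7 [0.4131 0.2334 0.01  ]
595.5 250.5 39.5 [0.339  0.1448 0.01  ]
[-0.21, -0.17, 3.99, 0.0, -0.01, -0.0] [-0.24, -0.18, 8.39, 0.0, -0.01, -0.0]
```

View pics/w10.png

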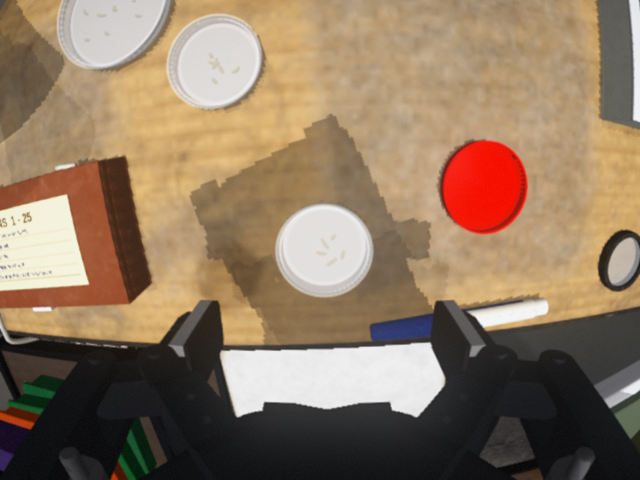

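C is between the jaws at (322,250), clear of the pen (372,330) and red (483,186).

Emit:
apply_moves:
  increments:
    - [0.2,-0.2,4,0,0,0]
    - [0.2,-0.2,7,0,0,0]
    - [0.2,-0.2,8.2,0,0,0]
    - [0.2,-0.2,8.2,0,0,0]

```text
time: 18.23
tool_pos: [0.4056, 0.3362, 0.0182]
tcp_rot: [3.099, -0.488, 0.007]
wrist_force: [-0.5, -0.2, 0.5]
width: 1.0
```

Emit:
apply_moves:
  increments:
    - [0,0,0,0,0,0]
    - [0,0,0,0,0,0]
    - [0,0,0,0,0,0]
    - [0,0,0,0,0,0]
  gripper: 255

```text
time: 18.73
tool_pos: [0.4087, 0.3383, 0.0221]
tcp_rot: [-3.101, 0.489, -0.017]
wrist_force: [-5.6, -13.5, 74.4]
width: 0.147
```

```bash
python3 - <<'E'
from h import *
st=arm.state();print(st['time'],st['tool_pos'],yaw(),st['wrist_force'],st['width'])
q=bx(-35,48);print(q,go(*q,.09,PSI),go(*q,.021,PSI))
E
```

```text
18.725 [0.4087 0.3383 0.0221] -0.3127774647151245 [ -5.5841 -13.5195  74.3604] 0.14725776255554496
[0.4508 0.0354] [13.4, 27.5, -6.77, -0.0, -0.01, -0.0] [13.33, 27.53, 0.13, -0.0, -0.01, -0.0]
```

Closed to 0.147: the grasp missed. Back off and look.

Emit:
apply_moves:
  increments:
    - [0,0,-0.8,0,0,0]
    - [0,0,-1.5,0,0,0]
    - [0,0,-4,0,0,0]
    - [0,0,-8,0,0,0]
    - [0,0,-8,0,0,0]
  gripper: 0

```text
time: 19.35
tool_pos: [0.4083, 0.3388, 0.1042]
tcp_rot: [-3.099, 0.488, -0.021]
wrist_force: [-0.7, 0.1, -0.6]
width: 1.003
```

```bash
python3 - <<'E'
from h import *
st=arm.state();print(st['time'],st['tool_pos'],yaw(),st['width'],st['wrist_force'])
s=snap('wrist','w11')
g=cv2.cvtColor(s['pixels'],cv2.COLOR_RGB2GRAY)
c=cv2.HoughCircles(cv2.medianBlur(g,5),cv2.HOUGH_GRADIENT,1,40,param1=80,param2=35,minRadius=35,maxRadius=110)
for u,v,r in (c[0] if c is not None else []): print(u,v,r,at_z(s,(v,u),.01,True))
E
```

```text
19.35 [0.4083 0.3388 0.1042] -0.31235121766881624 1.0034044743175612 [-0.7188  0.1261 -0.5554]
332.5 260.5 44.6 [0.4018 0.338  0.01  ]
227.5 81.5 41.3 [0.5303 0.3643 0.01  ]
481.5 200.5 41.9 [0.4106 0.2332 0.01  ]
106.5 13.5 70.0 [0.6172 0.4324 0.01  ]
596.5 258.5 36.3 [0.3374 0.1411 0.01  ]
```

View pics/w11.png

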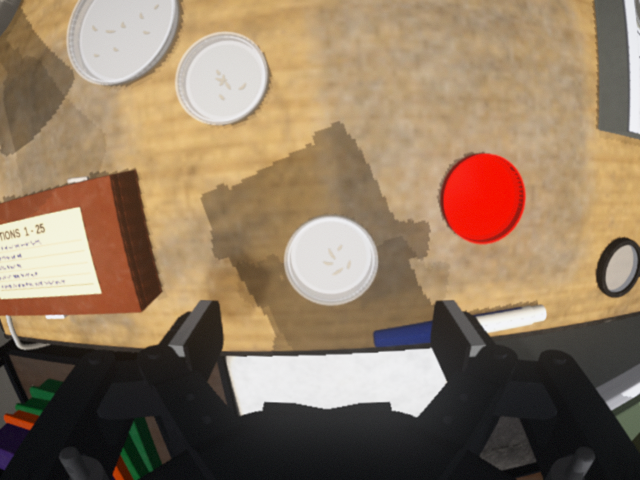

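Dish C is unharmed at (332,260). The jaws had been 4 mm too high and slid over the lid. Retry lower, checking the pose before closing.

Emit:
apply_moves:
  increments:
    - [-0.3,0.1,4,0,0,0]
    - [-0.65,0.2,7.5,0,0,0]
    - [-0.65,0.2,8.8,0,0,0]
    - [-0.65,0.2,8.9,0,0,0]
    - [-0.65,0.2,8.9,0,0,0]

```text
time: 20.02
tool_pos: [0.4025, 0.339, 0.0145]
tcp_rot: [-3.099, 0.488, -0.02]
wrist_force: [0.0, 0.7, 0.5]
width: 0.998
```

```bash
python3 - <<'E'
from h import *
st=arm.state();print(st['time'],st['tool_pos'],yaw(),st['width'],st['wrist_force'])
print(go(.402,.339,.0145,PSI))
q=bx(-35,48);print(q,go(*q,.09,PSI,(.402,.339,.0145,PSI)),go(*q,.021,PSI))
E
```

```text
20.025 [0.4025 0.339  0.0145] -0.31239001752387896 0.998265460191745 [0.017  0.6975 0.4763]
[-0.05, 0.01, 0.0, -0.01, -0.01, -0.0]
[0.4508 0.0354] [13.91, 27.42, -7.55, 0.0, 0.0, 0.0] [13.93, 27.4, -0.65, -0.01, -0.01, -0.0]
```

Emit:
apply_moves:
  increments:
    - [0,0,0,-0.01,-0.01,0]
    - [0,0,0,-0.01,-0.01,0]
    - [0,0,0,-0.01,-0.01,0]
    - [0,0,0,-0.01,-0.01,0]
  gripper: 255

```text
time: 20.52
tool_pos: [0.4029, 0.3393, 0.0155]
tcp_rot: [3.1, -0.488, 0.003]
wrist_force: [-0.9, -0.6, 16.0]
width: 0.62
```

Emit:
apply_moves:
  increments:
    - [0,0,-4,0,0,0]
    - [2.5,4.5,-7.5,0,0,0]
    - [5,9.5,-7.5,0,0,0]
    - [7.5,14.5,-7.5,0,0,0]
    - [10,19.5,-7.5,0,0,0]

```text
time: 21.15
tool_pos: [0.4383, 0.1217, 0.0917]
tcp_rot: [3.101, -0.487, 0.005]
wrist_force: [1.3, -0.5, 0.1]
width: 0.61
```

Emit:
apply_moves:
  increments:
    - [2,4,0,0,0,0]
    - [3.5,7,0,0,0,0]
    - [3.5,7,0,0,0,0]

```text
time: 21.52
tool_pos: [0.4505, 0.042, 0.0923]
tcp_rot: [3.099, -0.493, 0.006]
wrist_force: [-0.8, 0.4, -0.2]
width: 0.614
```

```bash
python3 - <<'E'
from h import *
st=arm.state();print(st['time'],st['tool_pos'],tobox(st['tool_pos']),yaw(),st['width'],st['wrist_force'])
q=bx(-35,48);print(go(*q,.0215,PSI))
s=snap('wrist','w12')
E
```

```text
21.525 [0.4505 0.042  0.0923] [-37.2807  54.2375] -0.31576328653862656 0.6142910452986178 [-0.846   0.3679 -0.1584]
[0.2, 0.6, 7.08, 0.0, -0.0, -0.01]
```

Emit:
apply_moves:
  increments:
    - [0.2,0.6,3,0,0,0]
    - [0.2,0.6,5.8,0,0,0]
    - [0.2,0.6,7.0,0,0,0]
    - [0.2,0.6,7.1,0,0,0]

```text
time: 22.08
tool_pos: [0.4504, 0.0378, 0.0211]
tcp_rot: [3.101, -0.489, 0.004]
wrist_force: [0.1, -0.0, -0.2]
width: 0.614
```

Emit:
apply_moves:
  increments:
    - [0,0,0,0,0,0]
    - [0,0,0,0,0,0]
    - [0,0,0,0,0,0]
  gripper: 60

```text
time: 22.45
tool_pos: [0.4505, 0.038, 0.0214]
tcp_rot: [3.101, -0.489, 0.005]
wrist_force: [0.0, -0.2, -0.0]
width: 0.761
```

Emit:
apply_moves:
  increments:
    - [0,0,-3,0,0,0]
    - [0,0,-8,0,0,0]
    - [-1,-4,-11,0,0,0]
    - [-2,-9,-14,0,0,0]
    - [-3,-14,-15,0,0,0]

```text
time: 23.08
tool_pos: [0.4649, 0.1827, 0.173]
tcp_rot: [3.102, -0.489, 0.008]
wrist_force: [1.0, -0.8, -1.0]
width: 0.764
```

```bash
cat >> h.py <<'E'
def hough(s,r0=18,r1=60,z=.012,p2=30):
    g=cv2.cvtColor(s['pixels'],cv2.COLOR_RGB2GRAY)
    c=cv2.HoughCircles(cv2.medianBlur(g,5),cv2.HOUGH_GRADIENT,1,30,param1=80,param2=p2,minRadius=r0,maxRadius=r1)
    for u,v,r in (c[0] if c is not None else []): q=at_z(s,(v,u),z,True);print('circ',u,v,r,q[:2],tobox(q).round())
E
python3 - <<'E'
from h import *
st=arm.state();print(st['time'],st['tool_pos'],tobox(st['tool_pos']),yaw(),st['width'],st['wrist_force'])
s=dishes(); hough(s)
q=.5345,.3655;print(go(*q,.1,.3),go(*q,.0145,.3))
E
```

```text
23.075 [0.4649 0.1827 0.173 ] [-66.4868 192.5884] -0.3124423814947575 0.7642823658977472 [ 0.9521 -0.8473 -1.0396]
wrist call [215 112] 0.57 [0.5355 0.365 ] box [-55. 388.] [205 197 188]
wrist call [ 39 195] 0.84 [0.6479 0.2363] box [ 91. 299.] [205 199 195]
wrist call [ 70 205] 0.54 [0.6181 0.2364] box [ 63. 290.] [139 132 125]
wrist call [152 536] 0.27 [ 0.4732 -0.0131] box [1. 9.] [239 240 244]
wrist call [ 42 195] 0.6 [0.6451 0.2372] box [ 88. 299.] [204 198 193]
circ 482.5 192.5 38.6 [0.453 0.049] [-37.  62.]
circ 492.5 109.5 34.4 [0.5183 0.0218] [33. 56.]
circ 201.5 52.5 50.4 [0.6335 0.2342] [ 78. 293.]
circ 106.5 213.5 33.8 [0.539  0.3693] [-53. 393.]
[0.95, -19.79, 7.07, 0.0, -0.0, -0.61] [0.92, -19.81, 15.62, 0.0, -0.0, -0.61]
```

Emit:
apply_moves:
  increments:
    - [0.3,-5,2,0,0,-0.15]
    - [0.6,-10,4,0,0,-0.3]
    - [0.9,-15,6,0,0,-0.45]
    - [0.9,-19.8,7,0,0,-0.61]
    - [0.9,-19.8,7,0,0,-0.61]
  gripper: 0

```text
time: 23.95
tool_pos: [0.5341, 0.3669, 0.099]
tcp_rot: [3.103, 0.47, 0.001]
wrist_force: [-0.4, -0.3, 0.4]
width: 1.0
```

```bash
python3 - <<'E'
from h import *
st=arm.state();print(st['time'],st['tool_pos'],yaw(),st['width'],st['wrist_force'])
s=dishes(); hough(s,35,80)
cv2.imwrite('pics/w13.png',s['pixels'][:,:,::-1])
q=.5345,.3655;print(go(*q,.06,.3),go(*q,.0145,.3))
E
```

```text
23.95 [0.5341 0.3669 0.099 ] 0.30058236345709377 0.9998703202778577 [-0.3957 -0.3156  0.3892]
wrist call [150 530] 0.71 [0.6394 0.261 ] box [ 76. 320.] [229 221 210]
wrist call [246 323] 0.58 [0.5376 0.37  ] box [-54. 393.] [215 203 187]
wrist call [160 572] 0.8 [0.6474 0.2242] box [ 95. 288.] [214 211 208]
wrist call [245 326] 0.85 [0.5389 0.3688] box [-53. 392.] [216 207 197]
wrist call [161 570] 0.83 [0.6458 0.2262] box [ 92. 289.] [219 217 214]
wrist call [114 270] 0.49 [0.6056 0.4239] box [ -6. 465.] [211 203 187]
circ 269.5 114.5 76.8 [0.6052 0.4234] [ -6. 465.]
circ 325.5 243.5 41.6 [0.5403 0.3693] [-52. 393.]
circ 554.5 132.5 58.4 [0.6579 0.2473] [ 98. 313.]
circ 554.5 181.5 56.9 [0.6273 0.2348] [ 72. 292.]
circ 117.5 283.5 69.5 [0.4677 0.5023] [-161.  498.]
circ 593.5 157.5 49.4 [0.6562 0.2075] [108. 275.]
[0.03, -0.13, 4.11, 0.0, -0.0, -0.01] [0.02, -0.15, 8.66, 0.0, -0.0, -0.01]
```

View pics/w13.png

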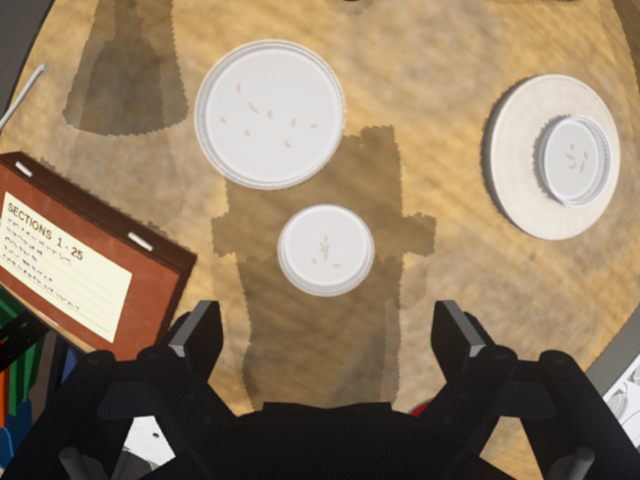

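B at (326,248), with clear room on both jaw sides: big dish (270,114) and brown box edge (~190,260). Descend and grip.

Emit:
apply_moves:
  increments:
    - [0.35,-0.1,4,0,0,0]
    - [0.35,-0.1,7,0,0,0]
    - [0.35,-0.1,8.3,0,0,0]
    - [0.35,-0.1,8.45,0,0,0]
    - [0.35,-0.1,8.45,0,0,0]

```text
time: 24.82
tool_pos: [0.5383, 0.3662, 0.0178]
tcp_rot: [3.104, 0.461, 0.006]
wrist_force: [-0.8, -0.2, -0.5]
width: 1.0
```

Emit:
apply_moves:
  increments:
    - [0,0,0,0,0,0]
    - [0,0,0,0,0,0]
    - [0,0,0,0,0,0]
    - [0,0,0,0,0,0]
  gripper: 255

```text
time: 25.32
tool_pos: [0.5406, 0.3678, 0.0212]
tcp_rot: [3.107, 0.462, 0.016]
wrist_force: [-0.3, -4.5, 43.2]
width: 0.141
```

```bash
python3 - <<'E'
from h import *
st=arm.state();print(st['time'],st['tool_pos'],yaw(),st['width'],st['wrist_force'])
q=bx(35,-48);print(q,go(*q,.1,PSI))
E
```

```text
25.325 [0.5406 0.3678 0.0212] 0.29493395054372495 0.14140210941167136 [-0.3137 -4.5042 43.152 ]
[ 0.4882 -0.0774] [-17.87, 41.08, -7.99, -0.0, -0.01, 0.6]
```

Same miss: the arm stopped at z .0178. Open, rise, and retry with a check before closing.

Emit:
apply_moves:
  increments:
    - [0,0,-0.8,0,0,0]
    - [0,0,-1.5,0,0,0]
    - [0,0,-4,0,0,0]
    - [0,0,-8,0,0,0]
    - [0,0,-8,0,0,0]
  gripper: 0

```text
time: 25.95
tool_pos: [0.5407, 0.3682, 0.1039]
tcp_rot: [-3.106, -0.461, -0.021]
wrist_force: [-0.5, -0.3, -0.8]
width: 0.998
```

```bash
python3 - <<'E'
from h import *
st=arm.state();print(st['time'],st['tool_pos'],yaw(),st['width'],st['wrist_force'])
s=dishes(); hough(s,35,80)
q=.5375,.3685;print(go(*q,.0145,.3))
E
```

```text
25.95 [0.5407 0.3682 0.1039] 0.29493860446717746 0.9980280664646286 [-0.5458 -0.3043 -0.7874]
wrist call [258 323] 0.7 [0.5366 0.3693] box [-55. 392.] [210 201 182]
wrist call [173 570] 0.81 [0.6461 0.2197] box [ 95. 283.] [216 213 210]
wrist call [256 325] 0.96 [0.5379 0.3684] box [-54. 392.] [214 202 183]
wrist call [398 632] 0.36 [0.4754 0.0011] box [-1. 23.] [232 233 238]
wrist call [172 567] 0.82 [0.6457 0.2229] box [ 93. 286.] [207 202 194]
circ 268.5 128.5 73.3 [0.605  0.4241] [ -7. 465.]
circ 325.5 259.5 44.7 [0.5365 0.3677] [-55. 391.]
circ 548.5 143.5 58.4 [0.6572 0.2472] [ 97. 313.]
circ 543.5 180.5 64.6 [0.6321 0.2419] [ 75. 300.]
circ 574.5 168.5 43.3 [0.6499 0.2189] [ 99. 283.]
circ 118.5 293.5 70.5 [0.4652 0.5057] [-165.  500.]
[-0.23, -0.18, 8.58, 0.0, -0.01, -0.01]
```

Emit:
apply_moves:
  increments:
    - [-0.25,-0.2,4,0,0,0]
    - [-0.25,-0.2,7,0,0,0]
    - [-0.25,-0.2,8.3,0,-0.01,0]
    - [-0.25,-0.2,8.5,0,-0.01,0]
    - [-0.25,-0.2,8.5,0,-0.01,0]

```text
time: 26.82
tool_pos: [0.5376, 0.3688, 0.0161]
tcp_rot: [3.106, 0.461, -0.0]
wrist_force: [-0.4, -0.6, 0.2]
width: 1.005
```

```bash
python3 - <<'E'
from h import *
st=arm.state();print(st['time'],st['tool_pos'],yaw(),st['width'],st['wrist_force'])
q=.5375,.3685;print(go(*q,.0145,.3))
E
```

```text
26.825 [0.5376 0.3688 0.0161] 0.29482336497403444 1.004762752735883 [-0.4044 -0.6166  0.1935]
[-0.02, 0.03, 0.16, 0.0, 0.0, -0.01]
```

Emit:
apply_moves:
  increments:
    - [0,0,0.2,0,0,0]
    - [0,0,0.2,0,0,0]

```text
time: 27.08
tool_pos: [0.5377, 0.369, 0.0146]
tcp_rot: [3.106, 0.461, 0.001]
wrist_force: [0.1, -0.7, -1.3]
width: 0.999
```

Emit:
apply_moves:
  increments:
    - [0,0,0,0,0,0]
    - [0,0,0,0,0,0]
    - [0,0,0,0,0,0]
    - [0,0,0,0,0,0]
  gripper: 255

```text
time: 27.58
tool_pos: [0.5379, 0.3691, 0.0153]
tcp_rot: [3.106, 0.461, 0.001]
wrist_force: [-3.4, -2.0, 12.4]
width: 0.612
```

```bash
python3 - <<'E'
from h import *
st=arm.state();print(st['time'],st['tool_pos'],yaw(),st['width'],st['wrist_force'])
q=bx(35,-48);print(q,go(*q,.1,PSI))
q=bx(35,48);print(q,go(*q,.1,PSI))
E
```

```text
27.575 [0.5379 0.3691 0.0153] 0.2949717582463764 0.6115695817436788 [-3.3718 -1.9935 12.3936]
[ 0.4882 -0.0774] [-17.73, 41.29, -8.43, 0.0, -0.0, 0.6]
[0.5175 0.014 ] [-12.27, 33.39, -8.43, 0.0, -0.0, 0.6]
```

Emit:
apply_moves:
  increments:
    - [0,0,-5,0,0,0]
    - [-1,2.5,-8.4,0,0,0.1]
    - [-3.3,7.5,-8.4,0,0,0.22]
    - [-5.5,12.7,-8.4,0,0,0.34]
    - [-7.7,18,-8.4,0,0,0.46]

```text
time: 28.2
tool_pos: [0.5161, 0.173, 0.0998]
tcp_rot: [3.129, -0.264, 0.002]
wrist_force: [2.0, -1.4, -0.6]
width: 0.609
```

```bash
python3 - <<'E'
from h import *
st=arm.state();print(st['time'],st['tool_pos'],yaw(),st['width'],st['wrist_force'])
q=bx(35,-48);print(q,go(*q,.1,PSI))
E
```

```text
28.2 [0.5161 0.173  0.0998] -0.16858438731333847 0.6086907137377964 [ 1.9633 -1.353  -0.5508]
[ 0.4882 -0.0774] [1.45, 25.15, 0.0, 0.0, -0.0, 0.14]
```

Emit:
apply_moves:
  increments:
    - [0.3,5.5,0,0,0,0.07]
    - [0.6,11,0,0,0,0.14]
    - [1,16.5,0,0,0,0.14]
    - [1.3,21.5,0,0,0,0.14]
    - [1.45,25.1,0,0,0,0.14]

```text
time: 28.82
tool_pos: [0.4879, -0.0791, 0.1002]
tcp_rot: [3.103, -0.485, 0.003]
wrist_force: [0.7, 0.1, -0.5]
width: 0.61
```

```bash
python3 - <<'E'
from h import *
snap('wrist')
st=arm.state();print(st['time'],st['tool_pos'],yaw(),st['width'],st['wrist_force'])
q=bx(35,-48);print(q,go(*q,.0215,PSI))
E
```

```text
28.875 [ 0.4873 -0.0836  0.1004] -0.31423008208296155 0.6063951798146971 [-2.9189 -9.0762 -0.2571]
[ 0.4882 -0.0774] [-0.13, -0.65, 7.89, 0.0, -0.0, -0.0]
```

Emit:
apply_moves:
  increments:
    - [-0.1,-0.6,3,0,0,0]
    - [-0.1,-0.6,6,0,0,0]
    - [-0.1,-0.6,7.7,0,0,0]
    - [-0.1,-0.6,7.85,0,0,0]

```text
time: 29.38
tool_pos: [0.488, -0.0779, 0.0213]
tcp_rot: [3.099, -0.491, 0.002]
wrist_force: [0.4, -0.2, 0.4]
width: 0.607
```

```bash
python3 - <<'E'
from h import *
st=arm.state();print(st['time'],st['tool_pos'],tobox(st['tool_pos']),yaw(),st['width'],st['wrist_force'])
E
```

```text
29.375 [ 0.488  -0.0779  0.0213] [ 35.0101 -48.4901] -0.3143994615704818 0.6073659435430218 [ 0.407  -0.223   0.4057]
```

Emit:
apply_moves:
  increments:
    - [0,0,0,0,0,0]
    - [0,0,0,0,0,0]
    - [0,0,0,0,0,0]
  gripper: 60

```text
time: 29.75
tool_pos: [0.4883, -0.0778, 0.0218]
tcp_rot: [3.099, -0.491, 0.003]
wrist_force: [0.2, 0.7, 0.4]
width: 0.762
```

Emit:
apply_moves:
  increments:
    - [0,0,-3,0,0,0]
    - [0,0,-8,0,0,0]
    - [-3,-2,-12,0,0,0]
    - [-6,-4.5,-15,0,0,0]
    - [-8,-4.5,-18,0,0,0]

```text
time: 30.38
tool_pos: [0.425, -0.0077, 0.2026]
tcp_rot: [3.101, -0.488, 0.003]
wrist_force: [0.6, -0.6, 0.9]
width: 0.763
```

```bash
python3 - <<'E'
from h import *
s=dishes()
st=arm.state();print(st['time'],st['tool_pos'],tobox(st['tool_pos']),yaw(),st['width'])
cv2.imwrite('pics/w14.png',s['pixels'][:,:,::-1]);hough(s,z=.016)
E
```

```text
wrist call [130 381] 0.93 [ 0.4843 -0.0761] box [ 31. -48.] [189 179 166]
wrist call [100  38] 0.57 [0.648  0.2442] box [ 89. 307.] [180 178 173]
wrist call [126 382] 0.97 [ 0.4873 -0.0777] box [ 34. -49.] [192 187 182]
wrist call [163 325] 0.23 [ 0.4709 -0.0214] box [1. 0.] [210 209 196]
wrist call [98 36] 0.91 [0.6509 0.2467] box [ 91. 310.] [171 163 151]
30.625 [ 0.4262 -0.0096  0.2011] [-44.7315  -2.3678] -0.3141947454875653 0.7652908899579949
circ 381.5 127.5 37.7 [ 0.4864 -0.0765] [ 33. -48.]
circ 378.5 203.5 33.5 [ 0.4238 -0.0551] [-33. -46.]
circ 267.5 202.5 37.2 [0.4545 0.0369] [-32.  51.]
circ 269.5 126.5 26.4 [0.5164 0.0136] [34. 47.]
circ 28.5 93.5 58.3 [0.6586 0.2506] [ 97. 316.]
circ 254.5 345.5 19.3 [0.323  0.1016] [-177.   72.]
```

View pics/w14.png

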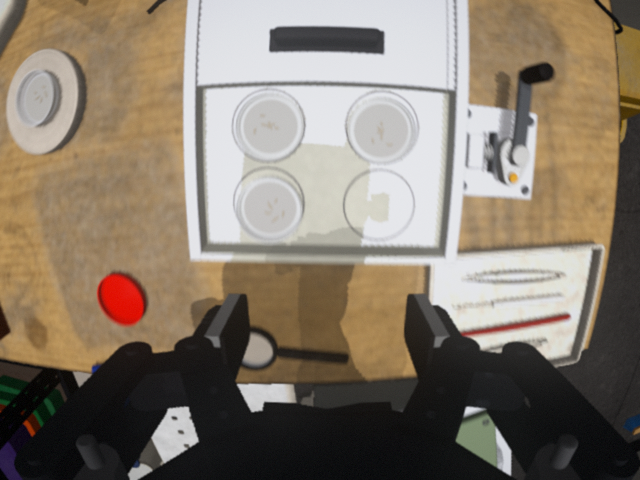

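All three fresh dishes are flat in rings at (269,126), (269,203) and (381,127); the old dish sits on the tin at (40,98). Now shut the cover by pushing the bar from behind.

Emit:
apply_moves:
  increments:
    - [4,0,2,0,0,0]
    - [8,-0.2,4,0,0,0]
    - [12,-0.2,6,0,0,0]
    - [16,-0.2,8,0,0,0]
    - [18.6,-0.2,8,0,0,0]
  gripper: 185

```text
time: 31.25
tool_pos: [0.6043, -0.0668, 0.1187]
tcp_rot: [3.098, -0.493, -0.001]
wrist_force: [-0.6, -0.3, 0.3]
width: 0.268
```

```bash
python3 - <<'E'
from h import *
snap('side')
st=arm.state();print(st['time'],st['tool_pos'],tobox(st['tool_pos']),yaw(),st['width'])
print(go(*bx(140,0),.054,PSI))
E
```

```text
31.3 [ 0.6066 -0.0678  0.1194] [144.8121  -2.731 ] -0.3156415373336839 0.27730012445507035
[-0.5, -0.3, 6.54, 0.0, -0.0, -0.01]
```

Emit:
apply_moves:
  increments:
    - [-0.3,-0.3,4,0,0,0]
    - [-0.3,-0.3,6.5,0,0,0]
    - [-0.3,-0.3,6.5,0,0,0]

```text
time: 31.68
tool_pos: [0.6036, -0.0648, 0.0521]
tcp_rot: [3.097, -0.494, -0.003]
wrist_force: [-0.4, -0.7, 0.4]
width: 0.278
```

Emit:
apply_moves:
  increments:
    - [-2.5,0,0,0,0,0]
    - [-5,0,0,0,0,0]
    - [-7.5,0,0,0,0,0]
    - [-10,0,0,0,0,0]
    - [-12,0,0,0,0,0]

```text
time: 32.3
tool_pos: [0.4898, -0.0275, 0.0531]
tcp_rot: [3.098, -0.495, 0.0]
wrist_force: [3.2, 1.4, -0.3]
width: 0.272
```

```bash
python3 - <<'E'
from h import *
st=arm.state();print(st['time'],st['tool_pos'],tobox(st['tool_pos']),yaw(),st['width'],st['wrist_force'])
print(go(*bx(-20,0),.054,PSI))
E
```

```text
32.3 [ 0.4898 -0.0275  0.0531] [21.351  -0.0119] -0.31698732167865 0.2720335575775797 [ 3.239   1.3614 -0.3027]
[-4.13, 0.03, -0.09, 0.0, -0.0, -0.01]
```

Emit:
apply_moves:
  increments:
    - [-1.5,0,0,0,0,0]
    - [-3,0,0,0,0,0]
    - [-4,0,0,0,0,0]
    - [-4.3,0,0,0,0,0]
    - [-4.3,0,0,0,0,0]

```text
time: 32.92
tool_pos: [0.4529, -0.0154, 0.0539]
tcp_rot: [3.096, -0.498, 0.015]
wrist_force: [17.9, -4.9, -1.3]
width: 0.271
```

```bash
python3 - <<'E'
from h import *
st=arm.state();print(st['time'],st['tool_pos'],tobox(st['tool_pos']),yaw(),st['width'],st['wrist_force'])
E
```

```text
32.925 [ 0.4529 -0.0154  0.0539] [-17.5383   0.2404] -0.31866092814022046 0.27076068223467115 [17.9303 -4.9054 -1.2935]
```

Cover hit its stop where predicted. Back off, rise, and hover over the knob.

```bash
python3 - <<'E'
from h import *
st=arm.state();print(st['joints'])
print(go(.5027,-.2074,.125,PSI))
E
```

```text
[-0.1068  0.9026  0.1182  2.0992 -0.5662  0.1597 -1.3631]
[10.82, 16.7, -6.94, 0.0, -0.01, -0.01]
```

Emit:
apply_moves:
  increments:
    - [0.8,0,0,0,0,0]
    - [1,0,-5,0,0,0]
    - [3,4,-7,0,0,0]
    - [6,9,-7,0,0,0]
    - [9,14,-7,0,0,0]

```text
time: 33.55
tool_pos: [0.4943, -0.178, 0.126]
tcp_rot: [3.096, -0.497, 0.015]
wrist_force: [0.6, 0.7, 0.6]
width: 0.274
```

Emit:
apply_moves:
  increments:
    - [1.8,2.7,0,0,0,0]
    - [1.8,2.7,0,0,0,0]

```text
time: 33.8
tool_pos: [0.5027, -0.212, 0.1264]
tcp_rot: [3.094, -0.502, 0.015]
wrist_force: [-0.1, 0.7, 0.1]
width: 0.275
```

```bash
python3 - <<'E'
from h import *
s=snap('wrist','w15')
for t,z in dict(cam_knob=.0595,cam_axle=.0595,cover_grip=.045).items():
    for d in mark_of('wrist',t)[:2]: q=at_z(s,d['pixel'],z,True);print(t,np.array(d['pixel']),round(d['score'],2),q,tobox(q))
for c in('scene','side'):
  s=snap(c)
  for d in mark_of(c,'cover_grip')[:2]: q=at_z(s,d['pixel'],.045);print(c,np.array(d['pixel']),round(d['score'],2),q,tobox(q))
st=arm.state();print(st['time'],st['tool_pos'],yaw(),st['joints'])
print(go(.5027,-.2074,.062,PSI))
E
```

```text
cam_knob [271.8 320.3] 0.65 [ 0.5004 -0.2074  0.0595] [  86.2767 -168.0632]
cam_axle [370.7 316. ] 0.58 [ 0.4363 -0.1826  0.0595] [  17.6824 -164.0663]
cover_grip [400.  117.7] 0.79 [ 0.4369 -0.0058  0.045 ] [-35.6804   4.5213]
scene [237.9 376.3] 0.65 [ 0.4448 -0.026   0.045 ] [-21.9607 -12.3213]
side [261.2 281.9] 0.92 [ 0.44   -0.0181  0.045 ] [-28.9429  -6.2455]
34.2 [ 0.503  -0.2087  0.1263] -0.3173666500947025 [ 0.1834  0.8463  0.287   1.745  -0.3817  0.5946 -1.1929]
[-0.13, -0.14, 6.43, 0.0, -0.01, -0.01]
```

Emit:
apply_moves:
  increments:
    - [-0.15,-0.1,3,0,0,0]
    - [-0.15,-0.1,6,0,-0.01,-0.01]
    - [-0.15,-0.1,6.4,0,-0.01,-0.01]

```text
time: 34.58
tool_pos: [0.5018, -0.2072, 0.0611]
tcp_rot: [3.101, -0.48, -0.004]
wrist_force: [-0.2, -0.8, 0.1]
width: 0.274
```

```bash
python3 - <<'E'
from h import *
s=snap('wrist')
st=arm.state();print(st['time'],st['tool_pos'],yaw(),st['joints'],st['wrist_force'],st['width'])
A=np.array([.436,-.186])
for th in(.15,.3,.45,.6,.75):
    q=A+.07*np.array([np.cos(PSI-th),np.sin(PSI-th)]);print(th,go(*q,.062,PSI-th))
E
```

```text
34.625 [ 0.5021 -0.2075  0.0618] -0.3073940047249992 [ 0.2128  0.9526  0.2281  1.7707 -0.413   0.4659 -1.1584] [-1.0695 -0.1551 -0.7295] 0.2737082793487015
0.15 [-0.03, 1.02, -0.01, 0.0, 0.0, 0.15]
0.3 [-0.27, 2.04, -0.01, 0.0, 0.0, 0.3]
0.45 [-0.66, 3.01, -0.01, 0.0, 0.0, 0.45]
0.6 [-1.19, 3.92, -0.0, 0.0, -0.0, 0.6]
0.75 [-1.84, 4.74, 0.0, 0.0, -0.0, 0.75]
```

Emit:
apply_moves:
  increments:
    - [0,1.0,0,0,0,0.15]
    - [-0.25,2.0,0,0,0,0.3]
    - [-0.65,3.0,0,0,0,0.45]
    - [-1.2,3.9,0,0,0,0.6]
    - [-1.85,4.75,0,0,0,0.75]

```text
time: 35.25
tool_pos: [0.4707, -0.2469, 0.0633]
tcp_rot: [2.707, -1.589, 0.002]
wrist_force: [1.9, 4.7, -0.6]
width: 0.272
```

```bash
python3 - <<'E'
from h import *
s=snap('wrist')
st=arm.state();print(st['time'],st['tool_pos'],yaw(),st['joints'],st['wrist_force'],st['width'])
for d in mark_of('wrist','cam_knob')[:2]: print(d, at_z(s,d['pixel'],.0595,True))
A=np.array([.436,-.186]);d=np.array(st['tool_pos'][:2])-A;print(np.hypot(*d),PSI-np.arctan2(d[1],d[0]))
for th in(.9,1.05,1.2,1.35,1.5):
    q=A+.07*np.array([np.cos(PSI-th),np.sin(PSI-th)]);print(th,go(*q,.062,PSI-th))
E
```

```text
35.3 [ 0.4696 -0.2477  0.0633] -1.0707544610046158 [ 0.2267  0.9644  0.3808  1.8195 -0.6922  0.4929 -1.56  ] [ 0.5399  0.5975 -0.1018] 0.2738531429998704
{'pixel': [325.2, 316.1], 'score': 0.66} [ 0.473  -0.2407  0.0595]
0.07024920741060643 0.7624696410695078
0.9 [-0.11, 1.01, 0.12, 0.0, -0.0, 0.15]
1.05 [-0.35, 2.04, 0.13, 0.0, -0.0, 0.3]
1.2 [-0.73, 3.01, 0.13, 0.0, -0.0, 0.45]
1.35 [-1.26, 3.92, 0.13, 0.0, -0.0, 0.6]
1.5 [-1.91, 4.74, 0.13, 0.0, -0.0, 0.75]
```

Emit:
apply_moves:
  increments:
    - [-0.1,1.0,0,0,0,0.15]
    - [-0.35,2.0,0,0,0,0.3]
    - [-0.7,3.0,0,0,0,0.45]
    - [-1.25,3.9,0.1,0,0,0.6]
    - [-1.9,4.75,0.1,0,0,0.75]

```text
time: 35.98
tool_pos: [0.4205, -0.2543, 0.0633]
tcp_rot: [1.939, -2.47, 0.008]
wrist_force: [4.6, 0.5, 1.1]
width: 0.275
```

```bash
python3 - <<'E'
from h import *
s=snap('wrist')
st=arm.state();print(st['time'],st['tool_pos'],yaw(),st['wrist_force'],st['width'])
for d in mark_of('wrist','cam_knob')[:2]: print(d, at_z(s,d['pixel'],.0595,True))
A=np.array([.436,-.186]);d=np.array(st['tool_pos'][:2])-A;print(np.hypot(*d),PSI-np.arctan2(d[1],d[0]))
for th in(1.5,1.57):
    q=A+.07*np.array([np.cos(PSI-th),np.sin(PSI-th)]);print(th,go(*q,.062,PSI-th))
E
```

```text
36.025 [ 0.4192 -0.254   0.0632] -1.8193393647454572 [ 0.8411 -1.2933  0.9686] 0.2749757952443922
{'pixel': [325.9, 315.6], 'score': 0.65} [ 0.4266 -0.2506  0.0595]
0.0700529257940548 1.503161536570912
1.5 [0.0, 0.02, 0.11, -0.0, -0.0, 0.0]
1.57 [-0.02, 0.51, 0.11, -0.0, -0.0, 0.07]
```

Close the jaws here to centre the knob at cam ≈ 1.50.

Emit:
apply_moves:
  increments:
    - [0,0,0,0,0,0]
    - [0,0,0,0,0,0]
    - [0,0,0,0,0,0]
    - [0,0,0,0,0,0]
  gripper: 255
  newtons: 40

```text
time: 36.58
tool_pos: [0.4199, -0.2543, 0.0632]
tcp_rot: [1.94, -2.468, 0.006]
wrist_force: [2.8, -3.6, 5.1]
width: 0.164
```

```bash
python3 - <<'E'
from h import *
s=snap('wrist')
st=arm.state();print(st['time'],st['tool_pos'],yaw(),st['wrist_force'],st['width'])
A=np.array([.436,-.186]);d=np.array(st['tool_pos'][:2])-A;print(np.hypot(*d),PSI-np.arctan2(d[1],d[0]))
E
```

```text
36.625 [ 0.4199 -0.2543  0.0632] -1.8091091211751247 [ 3.1382 -4.3979  6.0861] 0.1673353839390152
0.07018289398607393 1.4928722524679314
```

Emit:
apply_moves:
  increments:
    - [0,0,0,0,0,0]
    - [0,0,0,0,0,0]
    - [0,0,0,0,0,0]
  gripper: 170

```text
time: 37.0
tool_pos: [0.4197, -0.2541, 0.0631]
tcp_rot: [1.94, -2.468, 0.005]
wrist_force: [0.2, -0.0, 0.2]
width: 0.335
```

Emit:
apply_moves:
  increments:
    - [0,0,-2,0,0,0]
    - [0,0,-6,0,0,0]
    - [0,0,-10,0,0,-0.15]
    - [-3,0,-13,0,0,-0.3]
    - [-7,0,-15,0,0,-0.45]

```text
time: 37.62
tool_pos: [0.4362, -0.185, 0.214]
tcp_rot: [2.445, -1.968, 0.006]
wrist_force: [0.7, 0.1, -0.8]
width: 0.332
```

```bash
python3 - <<'E'
from h import *
W=[]
for c in('wrist','scene','side'):
  s=snap(c,'f'+c); f=c=='wrist'
  for t,z in dict(cam_knob=.0595,cam_axle=.0595,cover_grip=.045,old_dish_centre=.023,tin_top_centre=.017).items():
    for d in mark_of(c,t)[:1]: q=at_z(s,d['pixel'],z,f);print(c,t,np.array(d['pixel']),round(d['score'],2),q,tobox(q).round(1))
  if f:
    im=s['pixels'].copy()
    for th,col in((1.3,(255,0,0)),(1.5,(0,255,0)),(1.7,(0,0,255))):
        A=bx(20,-165)
        q=A+.07*np.array([np.cos(PSI-th),np.sin(PSI-th)]); v,u=proj(s,[*q,.076],True)
        print(th,u,v)
    cv2.imwrite('pics/final.png',im[:,:,::-1])
    v,u=proj(s,[*bx(20,-150),.05],True).astype(int)
    cr=im[max(0,v-110):v+110,max(0,u-130):u+130]
    cv2.imwrite('pics/crop.png',cv2.resize(cr,None,fx=2.7,fy=2.7)[:,:,::-1])
st=arm.state();print(st['time'],st['tool_pos'],yaw())
E
```

```text
wrist cam_knob [152.3 363.3] 0.95 [ 0.4219 -0.2486  0.0595] [  24.1 -231.3]
wrist cam_axle [230.2 326.8] 0.64 [ 0.4359 -0.1824  0.0595] [  17.3 -164. ]
wrist cover_grip [389.3 285. ] 0.84 [ 0.4409 -0.0076  0.045 ] [-31.3   4. ]
1.3 348.95360045489866 141.4846284560864
1.5 367.04566669668753 148.43682390386851
1.7 383.13355018215714 158.85790546477457
scene cam_knob [204.4 420. ] 0.73 [ 0.4212 -0.2271  0.0595] [  16.9 -211. ]
scene cam_axle [211.1 407. ] 0.94 [ 0.4328 -0.1709  0.0595] [  10.8 -154. ]
scene cover_grip [240.9 378.1] 0.66 [ 0.4346 -0.0145  0.045 ] [-35.2  -4.5]
scene old_dish_centre [273.3 231. ] 0.86 [0.6526 0.2343 0.023 ] [ 96.5 299. ]
scene tin_top_centre [274.3 235.2] 0.72 [0.6495 0.2256 0.017 ] [ 96.2 289.8]
side cam_knob [331.4 261.2] 0.76 [ 0.4215 -0.2534  0.0595] [  25.2 -236. ]
side cam_axle [303.9 273.2] 0.81 [ 0.4359 -0.1788  0.0595] [  16.1 -160.5]
side cover_grip [257.3 278. ] 0.76 [ 0.4303 -0.0035  0.045 ] [-42.7   4.7]
side old_dish_centre [214.8 366.1] 0.77 [0.646  0.2366 0.023 ] [ 89.5 299.2]
side tin_top_centre [216.2 365.8] 0.58 [0.6459 0.2395 0.017 ] [ 88.5 301.9]
38.525 [ 0.4362 -0.1854  0.2128] -1.3590142256406692
```

View pics/crop.png

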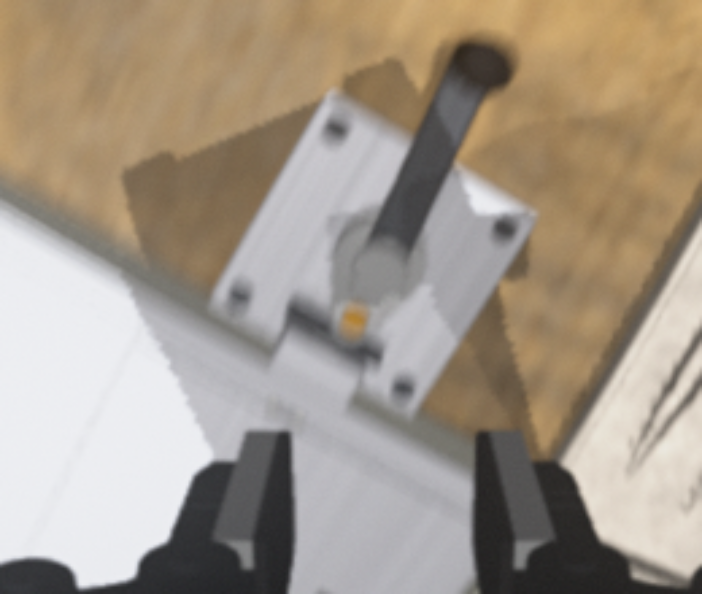

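Final crop: the lever is at (430,165), within about 3° of the plate edges. The orange lobe mark at (354,320) bears squarely on the follower, and the jaws are clear. Hand in.

```bash
python3 -c "
from rig import arm
print(arm.close_job())"
```

```text
the job is handed in; nothing more can be done
None
```

The dish change is done and the job was handed in at about 38.5 s; the hand-in gives no verdict, so I can't say whether it passed.

**What I did:**
- Swung the cam lever to its released stop and pushed the cover fully back.
- Stood the old dish on the tin.
- Set all three fresh dishes in the chamber's floor rings. Only three were present.
- Pushed the cover shut and turned the cam back to its high point.

**Last checks:**
- **Fresh dishes:** the wrist picture before shutting showed all three flat in the rings, at about box (34, 47), (-32, 51) and (33, -48) mm.
- **Old dish:** it sits within about 10 mm of the tin's centre in both fixed cameras.
- **Cover:** it hit its stop where expected, with about 18 N of push. I can't read its position directly.
- **Cam:** the angle is about 1.46 to 1.5 rad, and the lobe looks square on the follower. The bolt's travel could only be judged from the picture.
- **Robot:** the gripper was clear of everything.

**What went wrong or disagreed:**
- Two grasps, on the second and third fresh dishes, first closed too high and slid over the lid. Wrist force reached 74 N and 43 N. Both dishes looked unharmed and went in on the retry.
- At the first swing, gripping the knob firmly loaded the wrist to about 51 N, so I only caged it loosely after that.
- Pushing the cover fully back ended with about 44 N against its stop.
- The final camera readings of the cover's grip bar differed by up to about 8 mm, which I put down to noise in the detector.

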